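# Unstack the balm bench and put each thing in its place

## Task

Take the tower on the bench apart from the top down, one thing at a time: first stand the dropper bottle upright in the pocket of the blue holder, then bring the open tin of green balm from the wooden board to the orange tray and set it flat in it. Next take the plain lid off the wax jar and lay it flat and centred on that green tin, and last of all stand the wax jar wholly on the round cork mat. Tip nothing over, and leave the empty tin, the yellow-filled lid and the beaker where they are.

Things in the scene. Friction and masses are not known exactly. Their poses are not given: they have to be found in the camera images.
- dropper: Amber dropper bottle, pale label, black rubber top; 98 mm high. Body 32 mm diameter up to about 50 mm height, then a shoulder to 62 mm, then a 20 mm wide black top. At the start it stands loose on the plain lid, at the top of the tower. Origin: centre of its underside; z up along the bottle. About 60 g.
- plain_lid: Plain grey aluminium tin lid, closed top up, 58 mm diameter, 10 mm high; flat to the touch above and below, it simply rests on a tin's rim. At the start it lies loose on the wax jar's gold lid, under the dropper bottle. Origin: centre of its underside; z up. About 20 g.
- wax_jar: Glass jar of pale wax pellets with a gold lid of its own that stays on: glass 60 mm diameter up to 56 mm, gold lid 63 mm diameter from 56 to 72 mm height. Bottom of the tower, standing on the bench. Origin: centre of its underside; z up. About 160 g.
- green_tin: Open round aluminium tin of dark green balm, 54 mm diameter, rim 24 mm above its underside. At the start it stands on a small wooden board (fixed, 100 x 130 mm, 18 mm high, the tin within 27 mm of its middle). Origin: centre of its underside; z up. About 50 g.
- bottle_holder: Blue square block 84 x 84 mm, 28 mm high, fixed to the bench, with one round pocket in its middle: 48 mm diameter, 20 mm deep, pocket floor 8 mm above the bench. Origin: centre of its underside, under the pocket; z up.
- tin_tray: Orange square shallow tray, outside 84 x 84 mm, 10 mm high, fixed to the bench; walls 4 mm, inside 76 x 76 mm, floor 4 mm above the bench. Origin: centre of its underside; z up, x and y along its sides.
- cork_mat: Round cork mat, 100 mm diameter, 6 mm thick, fixed to the bench. Origin: centre of its underside; z up.
- empty_tin: Bystander: empty bright aluminium tin, 54 mm diameter, 24 mm high, loose on the bench. Origin: centre of its underside.
- yellow_lid: Bystander: upturned tin lid with yellow balm in it, 58 mm diameter, 10 mm high, loose on the bench. Origin: centre of its underside.
- beaker: Bystander: glass beaker with some green oil, about 75 mm diameter, 94 mm high, loose, towards the back of the bench. Origin: centre of its underside.
There are look-alikes about, which are no part of the job. Of the things that look like the dropper, the largest one is meant.

How it is judged:
By the outcome, as a careful person would: the job done as asked, in the order asked, and still so for the second after the job is handed in, with the robot touching nothing.
It also fails if it takes over 136 s, if anything falls off the work surface, if the arm or the gripper's body presses on something with over 40 N, if the wrist force passes 120 N, or if a joint passes its speed limit or range.

## Robot

A 6-joint arm with a two-finger parallel gripper is mounted at the origin on a cart in front of the work surface, level with it; the furniture and walls round the work are solid. World frame = base frame: x ahead of the robot, y to its left, z up, the work surface at z = 0. Lengths are in m, angles in degrees, forces in N, time in s.
With the tool pointing down it reaches from about 0.375 to 0.75 m from the base axis. Payload 9 kg.
Tool frame: the origin (TCP) lies on the mounting face of the last link; the fingertips stand 173 mm ahead of it and the grasp point (between the pads) lies 155 mm ahead of it; z points along the fingers, y is the line along which they close (so a half turn about z gives the same grasp; the last joint's range is limited). The gripper opens to 85 mm and grips with 20 to 120 N. Pads are 22 mm wide; open, the fingers measure 114 mm over their backs; the gripper's body (76 mm by 85 mm) begins 54 mm behind the grasp point. The pads swing forward as they close: fully open they stand 13 mm farther back than shut.
Start: joints at [-85.411, 5.964, 5.575, 89.605, 0, 77.527], TCP at [0.176, -0.574, 0.405] pointing down, gripper open.
Joint ranges: [-171.21, 171.21], [-48.23, 106.86], [-62.78, 66.21], [-105.2, 120.99], [-86.42, 89.51], [-180, 180]. Speed limits (degrees/s): [127.2, 127.2, 147.25, 180, 180, 180].

## Interface

Orientations are given as a 3x3 rotation matrix whose columns are the frame's x, y, z axes.
In Python, from station import status, optics, hand_in gives the robot as it stands.
- The arm moves only by the tool move_arm, never from a script. Its argument "series" is a list of rows, each an object of numbers: "ax", "ay", "az": the turn, a rotation vector about the tool's x, y, z in degrees; "x", "y", "z": the shift along the tool's x, y, z in m; "hand": the closure, from 0 (fully open) to 1 (shut). A call has 1 to 10 rows; each row shifts and turns the commanded pose from where the row before left it, along the tool's axes as they then stand; what a row does not reach is not made up. A row lasts 1/10 s, in which the tool goes at most 50 mm and 8.59 degrees, less where a joint would pass 70% of its speed; a pose out of reach is approached as far as the arm can. A call is refused whole if a number of a shift passes 0.05 or a number of a turn 8.59, either way. A call with a gripper value outside its range is refused whole. The fingers move at their own pace and stop on an object; the grip force is fixed at half the most. Time passes only in rows, so rows that do not move let the fingers close. It gives the time, the measured TCP pose, the force, the opening and the grip force at its end, in the units of the state.
- status.sense(): the state, without advancing time (a new reading comes with each control period).
- optics.grab_frame(name): name is "scene" or "top"; returns the picture (400x640x3 uint8, blue, green, red); there is no depth.
- optics.camera_params(name): a dict with "fx", "fy", "cx", "cy" (pixels), "R" (3x3) and "t" (3): a world point X has camera coordinates R X + t. Camera axes: x right, y down, z forward; pixel columns grow to the right and rows downward; lengths in m; the calibration is good to about 2 mm. A picture is of the moment at which its call begins. camera_params takes no time and is no camera call.
- hand_in(): hands the job in; it is judged then, once.
The state is a dict: "time": time; "joints": joint angles; "joint_velocities": joint speeds; "tau": joint torques, N m; "ee_pos": TCP position; "tool_rot": TCP orientation; "force": force on the tool from outside, world axes, zero at the start; "wrist_torque": the same for the moment, N m; "grip_width": finger opening in m; "grip_force": force on a finger pad.
Only numpy, scipy, OpenCV 4.12 (cv2) and the standard library are available. Lean on these libraries where they do the work, as an engineer would, in place of code of your own. Each camera call takes 0.05 s, during which the arm holds its last target. There are 200 camera calls.

## Working session

There is one attempt and no reset: what is moved stays moved. The work goes in short steps, Python scripts to look and compute and a tool call to move; the robot and the scene stay as the last step left them, time stands still between calls to the robot, and variables do not carry over. Pictures are saved under pics/ and viewed, at most 14 in all, crops included, and the job is handed in when it is done.

Besides the shell and the picture viewer there is one more tool, called after ">>>" by a JSON object that holds its "fn" and its "kwargs", one argument or row to a line. move_arm: Moves the arm, as the interface text tells. Its arguments: {"type":"object","properties":{"series":{"type":"array"}},"required":["series"]}

```bash
ls; mkdir -p pics
python3 - <<'E'
from station import status, optics
import cv2,numpy as np
for n in("scene","top"):
    cv2.imwrite(f"pics/{n}0.png",optics.grab_frame(n)); p=optics.camera_params(n)
    print(n,{k:np.round(v,4).tolist() for k,v in p.items()})
s=status.sense()
for k in s: print(k,np.round(s[k],4).tolist())
E
```

```text
pics
scene {'fx': 410.4063, 'fy': 410.4063, 'cx': 318.0224, 'cy': 199.3345, 'R': [[-0.8945, -0.4469, -0.0053], [-0.3099, 0.6288, -0.7131], [0.3221, -0.6363, -0.701]], 't': [0.5334, 0.2486, 0.8964]}
top {'fx': 448.5863, 'fy': 448.5863, 'cx': 320.844, 'cy': 196.9342, 'R': [[-0.0052, -0.9999, 0.009], [-0.9835, 0.0034, -0.1811], [0.181, -0.0098, -0.9834]], 't': [0.0047, 0.6036, 1.3648]}
time 0.1
joints [-85.4097, 5.9971, 5.533, 89.6058, 0.0003, 77.528]
joint_velocities [-0.1057, -0.1235, 0.1931, 0.0894, 0.0357, -0.017]
tau [0.0067, -55.8211, 50.4717, 0.0132, -0.0002, -0.0]
ee_pos [0.1761, -0.5735, 0.404]
tool_rot [[0.956, 0.2934, -0.0001], [0.2934, -0.956, 0.0012], [0.0003, -0.0012, -1.0]]
force [0.038, -0.2934, -0.0332]
wrist_torque [0.0352, 0.0449, -0.009]
grip_force 0.0
grip_width 0.0852
```

View pics/scene0.png

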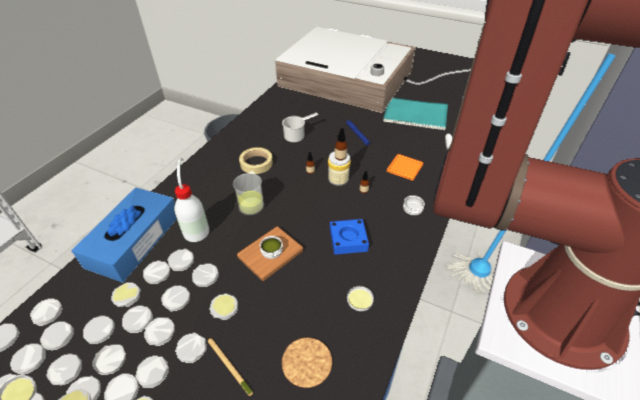

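View pics/top0.png

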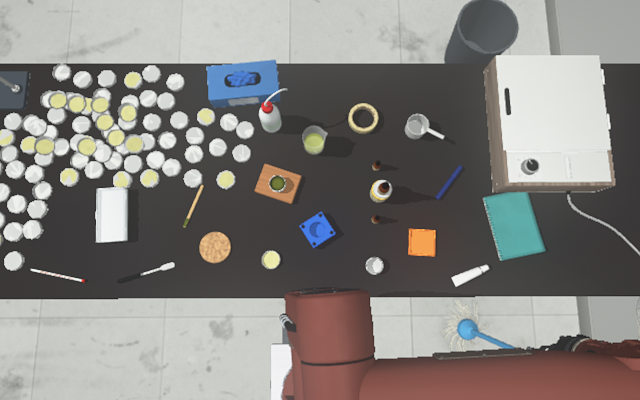

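The dropper candidates are the one on the tower (scene 340,145; top 380,187) and two small ones on the bench (scene 310,163 and 364,182; top 376,166 and 376,219). The description picks the large one on the tower. I'll check that in close crops.

```bash
cat > h.py <<'E'
import cv2,numpy as np
from station import status, optics
def P(n): return optics.camera_params(n)
def back(n,uv,z):
    p=P(n);R=np.array(p["R"]);t=np.array(p["t"]);c=-R.T@t
    d=R.T@np.array([(uv[0]-p["cx"])/p["fx"],(uv[1]-p["cy"])/p["fy"],1])
    return c+d*(z-c[2])/d[2]
def proj(n,X):
    p=P(n);x=np.array(p["R"])@np.array(X)+p["t"];return np.array([p["fx"]*x[0]/x[2]+p["cx"],p["fy"]*x[1]/x[2]+p["cy"]])
def tri(uvs):  # {cam:uv}
    A=[];b=[]
    for n,uv in uvs.items():
        p=P(n);K=np.array([[p["fx"],0,p["cx"]],[0,p["fy"],p["cy"]],[0,0,1]])
        M=K@np.c_[p["R"],p["t"]]
        for i in(0,1): r=uv[i]*M[2]-M[i];A.append(r[:3]);b.append(-r[3])
    return np.linalg.lstsq(np.array(A),np.array(b),rcond=None)[0]
def crop(n,box,k,name,im=None):
    im=optics.grab_frame(n) if im is None else im
    x0,y0,x1,y1=box;cv2.imwrite(f"pics/{name}.png",cv2.resize(im[y0:y1,x0:x1],None,fx=k,fy=k,interpolation=cv2.INTER_CUBIC))
E
python3 - <<'E'
from h import *
im=cv2.imread("pics/top0.png");crop("top",(190,115,455,285),3,"topc",im)
im2=cv2.imread("pics/scene0.png");crop("scene",(220,115,440,280),3.6,"scc",im2)
hsv=cv2.cvtColor(im,cv2.COLOR_BGR2HSV);hsv2=cv2.cvtColor(im2,cv2.COLOR_BGR2HSV)
def seg(h,lo,hi,box):
    m=cv2.inRange(h,lo,hi);k=np.zeros_like(m);k[box[1]:box[3],box[0]:box[2]]=m[box[1]:box[3],box[0]:box[2]]
    c=max(cv2.findContours(k,0,2)[0],key=cv2.contourArea);return cv2.minAreaRect(c),cv2.contourArea(c),cv2.boxPoints(cv2.minAreaRect(c))
for nm,lo,hi,b1,b2,z in[("holder",(105,120,60),(125,255,255),(290,200,350,260),(320,210,380,260),.028),("tray",(5,150,120),(20,255,255),(400,215,450,265),(380,145,430,185),.01),("cork",(5,50,80),(25,220,255),(190,220,240,270),(270,330,345,390),.006),("board",(2,70,60),(18,255,255),(245,155,310,210),(230,220,310,280),.018)]:
    for n,h,b in(("top",hsv,b1),("scene",hsv2,b2)):
        r,a,bp=seg(h,lo,hi,b);print(nm,n,np.round(r[0],1),np.round(r[1],1),a,back(n,r[0],z).round(4),[back(n,q,z)[:2].round(3).tolist() for q in bp] if n=="top" else "")
E
```

```text
holder top [317.2 229.5] [27.6 27.4] 712.5 [0.5034 0.0141 0.028 ] [[0.517, 0.075], [0.565, 0.001], [0.49, -0.046], [0.443, 0.027]]
holder scene [349.1 236. ] [34.6 37.5] 1145.0 [0.4965 0.0263 0.028 ] 
tray top [421.6 242. ] [28.  26.7] 682.0 [ 0.4635 -0.3216  0.01  ] [[0.424, -0.272], [0.509, -0.281], [0.504, -0.371], [0.418, -0.362]]
tray scene [404.5 166.5] [32.9 21.5] 582.0 [ 0.4615 -0.314   0.01  ] 
cork top [214.3 246.8] [31.1 31.8] 777.5 [0.4516 0.3439 0.006 ] [[0.451, 0.415], [0.523, 0.346], [0.452, 0.273], [0.381, 0.342]]
cork scene [306.5 362. ] [50. 51.] 2010.5 [0.4485 0.3468 0.006 ] 
board top [277.6 183.4] [41.1 30.7] 1187.0 [0.656  0.1428 0.018 ] [[0.63, 0.222], [0.727, 0.192], [0.683, 0.063], [0.586, 0.095]]
board scene [269.8 251.7] [39.2 58.8] 1971.0 [0.6528 0.1494 0.018 ]
```

View pics/topc.png

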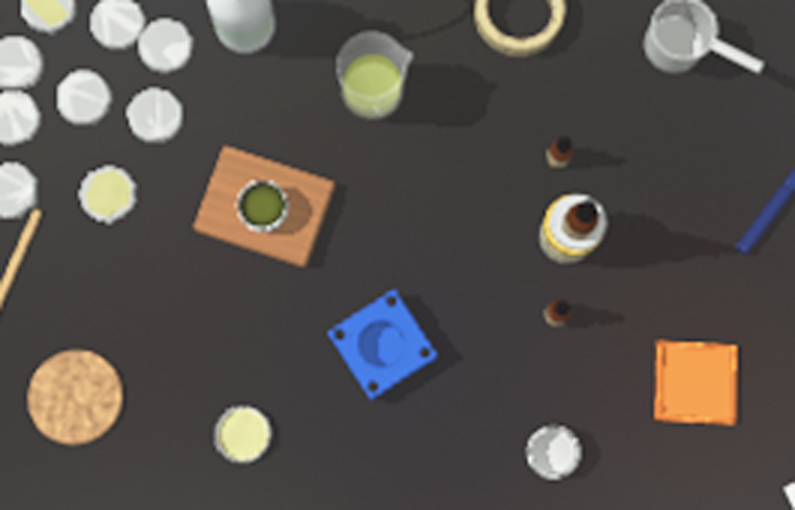

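View pics/scc.png

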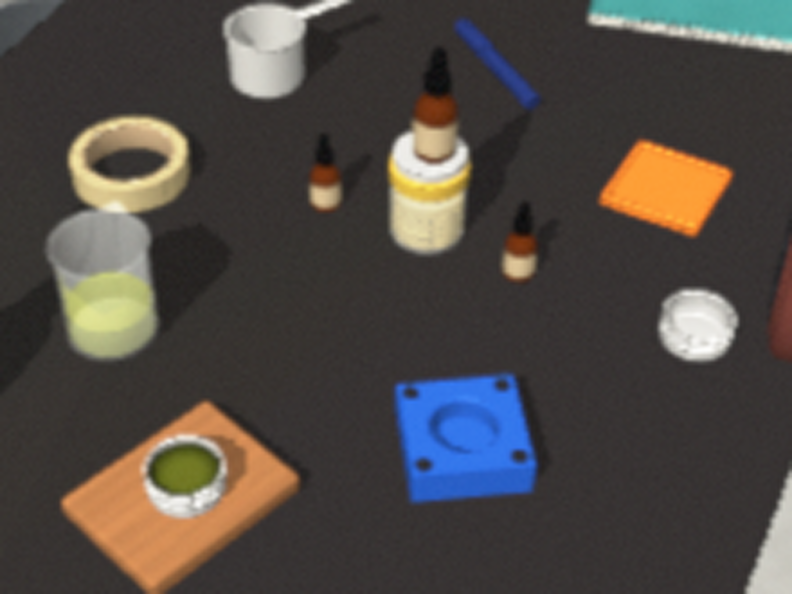

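Crop coordinates map to full-frame pixels, and the crops settle the choice: the tall bottle on the tower is the dropper (top of its cap at scene 341,129), and the two small bottles beside it are look-alikes. The green tin sits on the board (top 277,183), with the blue holder at 317,229, the tray at 422,242 and the cork at 214,247. Next I'll refine the key points and cross-check the two cameras.

Run:
```python
from h import *
T=lambda u,v:((u+.5)/3-.5+190,(v+.5)/3-.5+115)
S=lambda u,v:((u+.5)/3.6-.5+220,(v+.5)/3.6-.5+115)
for nm,t,s,z in[("holder",T(382.5,343.5),S(465,426),.028),("tin rim",T(262,206),S(186,468),.042),("plain lid top",T(576,221),S(430,156),.082),("cap tip",T(587,211),S(438,50),.180),("small A",T(563,146),S(324,138),.05),("small B",T(563,308),S(524,206),.05),("beaker",T(373,80),S(100,215),.09),("empty",T(554,450),S(699,312),.024),("tray",T(697,382),S(666,187),.01)]:
    print(nm,back("top",t,z).round(4)[:2],back("scene",s,z).round(4)[:2],tri({"top":t,"scene":s}).round(4))
im=cv2.imread("pics/top0.png");im2=cv2.imread("pics/scene0.png")
# candidate overlays
def circ(n,im,k,o,x,y,z,r,c):
    a=np.linspace(0,2*np.pi,60);q=np.array([proj(n,(x+r*np.cos(i),y+r*np.sin(i),z)) for i in a])
    cv2.polylines(im,[np.int32(((q-o+.5)*k-.5).round())],True,c,1)
A=cv2.resize(im[150:260,250:450],None,fx=4,fy=4,interpolation=2)[:, :]
B=cv2.resize(im2[115:280,220:440],None,fx=3.6,fy=3.6,interpolation=2)
import json
tw=np.mean([back("top",T(576,221),.082)[:2],back("scene",S(430,156),.082)[:2]],0)
ti=np.mean([back("top",T(262,206),.042)[:2],back("scene",S(186,468),.042)[:2]],0)
ho=np.mean([back("top",T(382.5,343.5),.028)[:2],back("scene",S(465,426),.028)[:2]],0)
print(tw,ti,ho)
for n,I,k,o in(("top",A,4,np.array([250,150])),("scene",B,3.6,np.array([220,115]))):
    for x,z,r,c in((tw,.082,.029,(0,0,255)),(tw,.056,.0315,(0,255,0)),(tw,0,.03,(255,0,255)),(tw,.112,.016,(255,255,0)),(tw,.18,.005,(0,0,255)),(ti,.042,.027,(0,0,255)),(ti,.018,.027,(255,0,255)),(ho,.028,.024,(0,0,255))): circ(n,I,k,o,x[0],x[1],z,r,c)
cv2.imwrite("pics/ov.png",np.vstack([A[:240,:800][60:240],np.pad(B[:420],((0,0),(0,8),(0,0)))]))
```

```text
holder [0.5043 0.014 ] [0.5013 0.0174] [0.5038 0.0138 0.0234]
tin rim [0.6509 0.1424] [0.6488 0.1448] [0.6512 0.1426 0.0385]
plain lid top [ 0.6253 -0.1876] [ 0.6203 -0.1816] [ 0.6252 -0.1889  0.0755]
cap tip [ 0.6152 -0.1839] [ 0.6185 -0.1846] [ 0.6163 -0.1834  0.1809]
small A [ 0.7141 -0.1808] [ 0.7244 -0.2012] [ 0.7098 -0.1774  0.0714]
small B [ 0.5385 -0.1758] [ 0.5439 -0.1941] [ 0.5364 -0.1732  0.0688]
beaker [0.7758 0.0231] [ 0.8068 -0.0015] [0.773  0.0262 0.122 ]
empty [ 0.3917 -0.1657] [ 0.3898 -0.1675] [ 0.3907 -0.1656  0.0257]
tray [ 0.4635 -0.3228] [ 0.461  -0.3138] [ 0.4638 -0.3251  0.0007]
[ 0.62278548 -0.18458079] [0.64987611 0.14361057] [0.50278626 0.01569555]
```

View pics/ov.png

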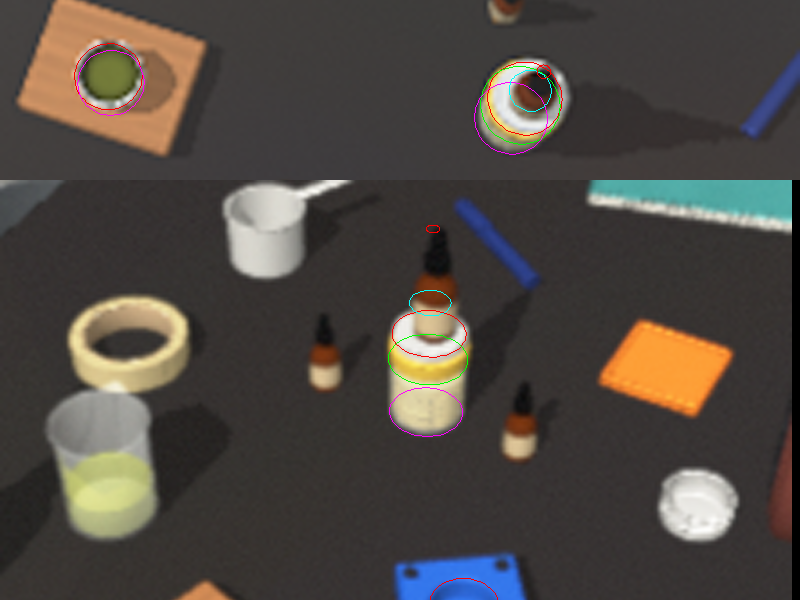

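The overlay fits the tower to within a few mm. The scene camera has a slight +y bias compared with the top one. I'll move above the tower first, then use the fingers as a reference.

>>> {"fn": "move_arm", "kwargs": {
  "series": [
    {"x":0.02,"y":-0.009},
    {"x":0.038,"y":-0.0173},
    {"x":0.038,"y":-0.0173},
    {"x":0.038,"y":-0.0173},
    {"x":0.038,"y":-0.0173},
    {"x":0.038,"y":-0.0173},
    {"x":0.038,"y":-0.0173},
    {"x":0.038,"y":-0.0173},
    {"x":0.038,"y":-0.0173},
    {"x":0.038,"y":-0.0173}
  ]
}}

```text
invalid input at $.series[0]: expected keys ax, ay, az, x, y, z, hand
```

>>> {"fn": "move_arm", "kwargs": {
  "series": [
    {"x":0.038,"y":-0.0173},
    {"x":0.038,"y":-0.0173},
    {"x":0.038,"y":-0.0173},
    {"x":0.038,"y":-0.0173},
    {"x":0.02,"y":-0.009,"az":-3},
    {"az":-7},
    {"az":-7},
    {"az":-7},
    {"az":-4},
    {"az":0}
  ]
}}

```text
invalid input at $.series[0]: expected keys ax, ay, az, x, y, z, hand
```

```bash
cat >> h.py <<'E'
def st():
    s=status.sense();R=np.array(s["tool_rot"]);print("t",round(s["time"],2),"p",np.round(s["ee_pos"],4),"yaw",np.degrees(np.arctan2(R[1,0],R[0,0])).round(2),"tilt",np.round(R[2],3),"F",np.round(s["force"],1),"w",round(s["grip_width"],4),"gf",np.round(s["grip_force"],1),"j6",round(s["joints"][5],1));return s
def d(target):  # shift in tool axes
    s=st();v=np.array(s["tool_rot"]).T@(np.array(target)-s["ee_pos"]);print("tool shift",v.round(4));return v
def mark(im,n,X,c=(0,255,0)): 
    q=proj(n,X);cv2.drawMarker(im,tuple(int(round(i)) for i in q),c,cv2.MARKER_CROSS,7,1)
E
python3 - <<'E'
from h import *
s=d((.618,-.185,.39));R=np.array(status.sense()["tool_rot"]);p=np.array(status.sense()["ee_pos"])
a=optics.grab_frame("top");b=optics.grab_frame("scene")
out=[]
for n,im,x0,y0 in(("top",a,330,130),("scene",b,290,60)):
    I=im[y0:y0+130,x0:x0+100].copy();I=cv2.resize(I,None,fx=4,fy=4,interpolation=2)
    for sg in(1,-1):
        for off in(.0425,.057):
            q=(proj(n,p+R@np.array([0,sg*off,.160]))-(x0,y0)+.5)*4-.5;cv2.drawMarker(I,tuple(np.int32(q.round())),(0,255,0),0,9,1)
    out.append(I)
cv2.imwrite("pics/g1.png",np.hstack(out))
E
```

```text
t 0.1 p [ 0.1761 -0.5735  0.404 ] yaw 17.06 tilt [ 0.    -0.001 -1.   ] F [ 0.  -0.3 -0. ] w 0.0852 gf 0.0 j6 77.5
tool shift [ 0.5365 -0.2417  0.0144]
```

View pics/g1.png

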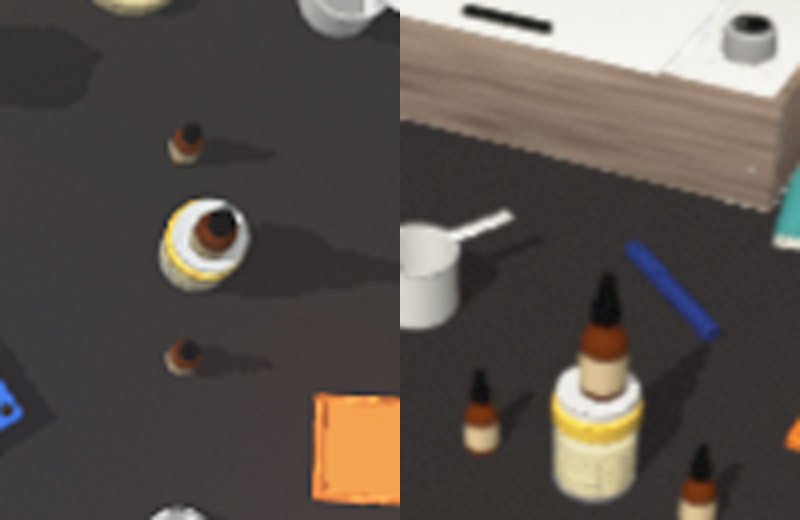

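All seven keys are required, so the arm hasn't moved; the picture still shows the tower standing as before. I'll resend.

>>> {"fn": "move_arm", "kwargs": {
  "series": [
    {"ax":0,"ay":0,"az":0,"x":0.02,"y":-0.009,"z":0,"hand":0},
    {"ax":0,"ay":0,"az":0,"x":0.038,"y":-0.0173,"z":0,"hand":0},
    {"ax":0,"ay":0,"az":0,"x":0.038,"y":-0.0173,"z":0,"hand":0},
    {"ax":0,"ay":0,"az":0,"x":0.038,"y":-0.0173,"z":0,"hand":0},
    {"ax":0,"ay":0,"az":0,"x":0.038,"y":-0.0173,"z":0,"hand":0},
    {"ax":0,"ay":0,"az":0,"x":0.038,"y":-0.0173,"z":0,"hand":0},
    {"ax":0,"ay":0,"az":0,"x":0.038,"y":-0.0173,"z":0,"hand":0},
    {"ax":0,"ay":0,"az":0,"x":0.038,"y":-0.0173,"z":0,"hand":0},
    {"ax":0,"ay":0,"az":0,"x":0.038,"y":-0.0173,"z":0,"hand":0},
    {"ax":0,"ay":0,"az":0,"x":0.038,"y":-0.0173,"z":0,"hand":0}
  ]
}}

```text
time: 1.2
ee_pos: [0.4749, -0.3085, 0.4047]
tool_rot: [[0.956, 0.293, 0.0], [0.293, -0.956, -0.0], [-0.0, 0.0, -1.0]]
force: [0.5, -1.5, 0.6]
grip_width: 0.0854
grip_force: 0.0
```

>>> {"fn": "move_arm", "kwargs": {
  "series": [
    {"ax":0,"ay":0,"az":0,"x":0.038,"y":-0.0173,"z":0,"hand":0},
    {"ax":0,"ay":0,"az":0,"x":0.038,"y":-0.0173,"z":0,"hand":0},
    {"ax":0,"ay":0,"az":0,"x":0.038,"y":-0.0173,"z":0,"hand":0},
    {"ax":0,"ay":0,"az":0,"x":0.038,"y":-0.0173,"z":0,"hand":0},
    {"ax":0,"ay":0,"az":-3,"x":0.02,"y":-0.009,"z":0,"hand":0},
    {"ax":0,"ay":0,"az":-7,"x":0,"y":0,"z":0,"hand":0},
    {"ax":0,"ay":0,"az":-7,"x":0,"y":0,"z":0,"hand":0},
    {"ax":0,"ay":0,"az":-7,"x":0,"y":0,"z":0,"hand":0},
    {"ax":0,"ay":0,"az":-4,"x":0,"y":0,"z":0,"hand":0},
    {"ax":0,"ay":0,"az":0,"x":0,"y":0,"z":0,"hand":0}
  ]
}}

```text
time: 2.2
ee_pos: [0.6153, -0.1847, 0.4044]
tool_rot: [[0.706, 0.709, -0.0], [0.709, -0.706, 0.0], [-0.0, -0.0, -1.0]]
force: [-0.3, -0.2, -0.3]
grip_width: 0.0855
grip_force: 0.0
```

```bash
cat > look.py <<'E'
from h import *
def look(name,boxes,k=4,z=.160,offs=(.0425,.057)):
    s=status.sense();R=np.array(s["tool_rot"]);p=np.array(s["ee_pos"]);out=[]
    for n,(x0,y0,x1,y1) in boxes:
        I=cv2.resize(optics.grab_frame(n)[y0:y1,x0:x1],None,fx=k,fy=k,interpolation=2)
        for sg in(1,-1):
            for o in offs:
                q=(proj(n,p+R@np.array([0,sg*o,z]))-(x0,y0)+.5)*k-.5;cv2.drawMarker(I,tuple(np.int32(q.round())),(0,255,0),0,9,1)
        out.append(I)
    cv2.imwrite(f"pics/{name}.png",np.hstack(out))
E
python3 - <<'E'
from look import *
d((.618,-.185,.39))
look("g2",[("top",(330,130,430,260)),("scene",(290,60,390,190))])
E
```

```text
t 2.2 p [ 0.6153 -0.1847  0.4044] yaw 45.12 tilt [-0. -0. -1.] F [-0.3 -0.2 -0.3] w 0.0855 gf 0.0 j6 106.5
tool shift [0.0017 0.0022 0.0144]
```

View pics/g2.png

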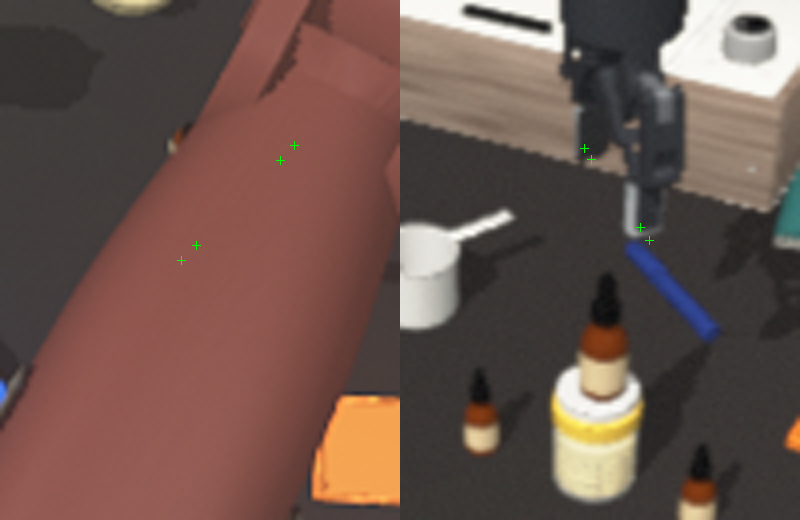

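The top view is blocked by the arm. In the scene view the visible fingertip (crop 645,235) sits on its predicted markers, so scene calibration agrees to about 1 px. The bottle lies between the fingers, near (0.617, -0.1845). I'll lower to TCP z 0.287, which keeps the gripper body above the cap, and close.

>>> {"fn": "move_arm", "kwargs": {
  "series": [
    {"ax":0,"ay":0,"az":0,"x":0.0015,"y":0.001,"z":0.01,"hand":0},
    {"ax":0,"ay":0,"az":0,"x":0,"y":0,"z":0.025,"hand":0},
    {"ax":0,"ay":0,"az":0,"x":0,"y":0,"z":0.025,"hand":0},
    {"ax":0,"ay":0,"az":0,"x":0,"y":0,"z":0.025,"hand":0},
    {"ax":0,"ay":0,"az":0,"x":0,"y":0,"z":0.02,"hand":0},
    {"ax":0,"ay":0,"az":0,"x":0,"y":0,"z":0.012,"hand":0},
    {"ax":0,"ay":0,"az":0,"x":0,"y":0,"z":0,"hand":0}
  ]
}}

```text
time: 3.0
ee_pos: [0.6164, -0.184, 0.2853]
tool_rot: [[0.707, 0.707, -0.003], [0.707, -0.707, 0.002], [-0.001, -0.003, -1.0]]
force: [-0.7, 0.6, 0.3]
grip_width: 0.0854
grip_force: 0.0
```

Run:
```python
from look import *
st()
look("g3",[("scene",(290,60,390,190))],5,.160,(.0425,))
```

```text
t 3.0 p [ 0.6164 -0.184   0.2853] yaw 45.02 tilt [-0.001 -0.003 -1.   ] F [-0.7  0.6  0.3] w 0.0854 gf 0.0 j6 106.7
```

View pics/g3.png

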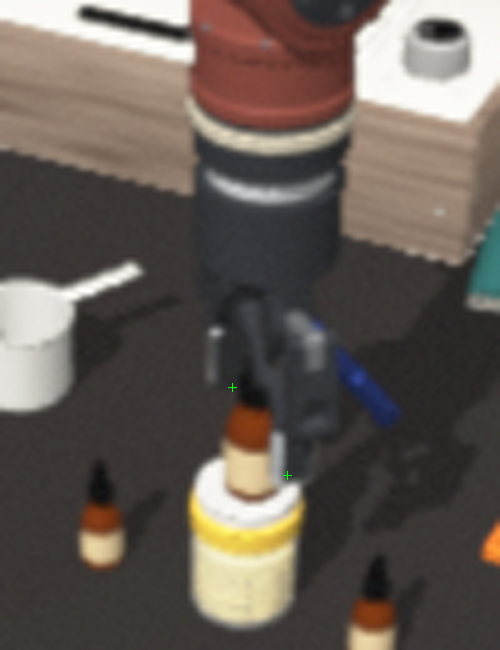

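The bottle stands between the fingers at crop x≈248, while the finger midline is at ≈260, so I'll compute that offset.

Run:
```python
from h import *
s=status.sense();p=np.array(s["ee_pos"]);R=np.array(s["tool_rot"])
im=optics.grab_frame("scene")
for v in (148,150,152,154,156): print(v,im[v,328:352].sum(1))
for dx in(0,.002,.004,.006,.008):
    print(dx,[proj("scene",np.r_[p[:2]+dx*R[:2,0],z]).round(1).tolist() for z in(.09,.10,.12,.18)])
```

```text
148 [172 165 164 170 170 186 279 318 259 216 203 199 198 199 191 252 404 473
 354 188 144 133 123 138]
150 [168 168 168 170 173 213 336 481 553 540 461 386 350 338 332 351 432 469
 342 190 153 148 148 169]
152 [165 171 234 375 532 655 651 579 582 594 599 599 589 572 551 491 474 474
 345 183 149 151 154 186]
154 [192 340 618 724 733 727 681 583 581 594 603 600 588 575 552 501 481 451
 295 182 174 178 191 207]
156 [270 589 721 733 732 726 661 521 555 590 599 598 591 571 551 515 494 486
 466 524 589 486 257 168]
0 [[340.7, 155.5], [340.8, 152.7], [341.0, 146.9], [341.8, 128.8]]
0.002 [[340.0, 155.7], [340.1, 152.9], [340.4, 147.1], [341.1, 128.9]]
0.004 [[339.3, 155.8], [339.5, 153.0], [339.7, 147.2], [340.4, 129.0]]
0.006 [[338.7, 156.0], [338.8, 153.2], [339.0, 147.4], [339.7, 129.2]]
0.008 [[338.0, 156.1], [338.1, 153.3], [338.3, 147.5], [339.0, 129.3]]
```

The left label edge gives an offset of only about 1 mm, since the right edge was hidden by the pad. Closing gently.

>>> {"fn": "move_arm", "kwargs": {
  "series": [
    {"ax":0,"ay":0,"az":0,"x":0.0015,"y":0.0005,"z":0,"hand":0.3},
    {"ax":0,"ay":0,"az":0,"x":0,"y":0,"z":0,"hand":0.45},
    {"ax":0,"ay":0,"az":0,"x":0,"y":0,"z":0,"hand":0.52},
    {"ax":0,"ay":0,"az":0,"x":0,"y":0,"z":0,"hand":0.56},
    {"ax":0,"ay":0,"az":0,"x":0,"y":0,"z":0,"hand":0.6},
    {"ax":0,"ay":0,"az":0,"x":0,"y":0,"z":0,"hand":0.64},
    {"ax":0,"ay":0,"az":0,"x":0,"y":0,"z":0,"hand":0.68},
    {"ax":0,"ay":0,"az":0,"x":0,"y":0,"z":0,"hand":0.75},
    {"ax":0,"ay":0,"az":0,"x":0,"y":0,"z":0,"hand":1},
    {"ax":0,"ay":0,"az":0,"x":0,"y":0,"z":0,"hand":1}
  ]
}}

```text
time: 4.1
ee_pos: [0.6186, -0.1838, 0.2882]
tool_rot: [[0.706, 0.708, 0.001], [0.708, -0.706, -0.0], [0.0, 0.001, -1.0]]
force: [0.4, 0.6, 5.3]
grip_width: 0.0297
grip_force: 59.1
```

>>> {"fn": "move_arm", "kwargs": {
  "series": [
    {"ax":0,"ay":0,"az":0,"x":0,"y":0,"z":0,"hand":1},
    {"ax":0,"ay":0,"az":0,"x":0,"y":0,"z":0,"hand":1}
  ]
}}

```text
time: 4.3
ee_pos: [0.6186, -0.1837, 0.2882]
tool_rot: [[0.706, 0.708, 0.001], [0.708, -0.706, -0.001], [0.0, 0.001, -1.0]]
force: [0.2, -0.7, 5.5]
grip_width: 0.0295
grip_force: 59.1
```

Gripped. I'll lift and carry it to the holder.

>>> {"fn": "move_arm", "kwargs": {
  "series": [
    {"ax":0,"ay":0,"az":0,"x":0,"y":0,"z":-0.004,"hand":1},
    {"ax":0,"ay":0,"az":0,"x":0,"y":0,"z":-0.01,"hand":1},
    {"ax":0,"ay":0,"az":0,"x":0,"y":0,"z":-0.02,"hand":1},
    {"ax":0,"ay":0,"az":0,"x":0.005,"y":-0.015,"z":-0.005,"hand":1},
    {"ax":0,"ay":0,"az":0,"x":0.007,"y":-0.03,"z":0,"hand":1},
    {"ax":0,"ay":0,"az":0,"x":0.009,"y":-0.035,"z":0,"hand":1},
    {"ax":0,"ay":0,"az":0,"x":0.009,"y":-0.035,"z":0,"hand":1},
    {"ax":0,"ay":0,"az":0,"x":0.009,"y":-0.035,"z":0,"hand":1},
    {"ax":0,"ay":0,"az":0,"x":0.009,"y":-0.035,"z":0,"hand":1},
    {"ax":0,"ay":0,"az":0,"x":0.009,"y":-0.03,"z":0,"hand":1}
  ]
}}

```text
time: 5.3
ee_pos: [0.5054, 0.0099, 0.3271]
tool_rot: [[0.706, 0.708, -0.0], [0.708, -0.706, 0.0], [-0.0, -0.0, -1.0]]
force: [-1.0, 0.2, -0.5]
grip_width: 0.0298
grip_force: 59.2
```

>>> {"fn": "move_arm", "kwargs": {
  "series": [
    {"ax":0,"ay":0,"az":0,"x":0.002,"y":-0.0075,"z":0,"hand":1},
    {"ax":0,"ay":0,"az":0,"x":0,"y":0,"z":0,"hand":1},
    {"ax":0,"ay":0,"az":0,"x":0,"y":0,"z":0,"hand":1}
  ]
}}

```text
time: 5.6
ee_pos: [0.5031, 0.0147, 0.327]
tool_rot: [[0.706, 0.708, 0.001], [0.708, -0.706, -0.0], [0.0, 0.001, -1.0]]
force: [0.5, 0.2, -1.6]
grip_width: 0.0294
grip_force: 59.2
```

Run:
```python
from look import *
d((.503,.0152,.216))
look("g4",[("scene",(280,130,400,280))],4,.160,(.016,))
```

```text
t 5.6 p [0.5031 0.0147 0.327 ] yaw 45.05 tilt [ 0.     0.001 -1.   ] F [ 0.5  0.2 -1.6] w 0.0294 gf 59.2 j6 121.7
tool shift [ 0.0003 -0.0005  0.111 ]
```

View pics/g4.png

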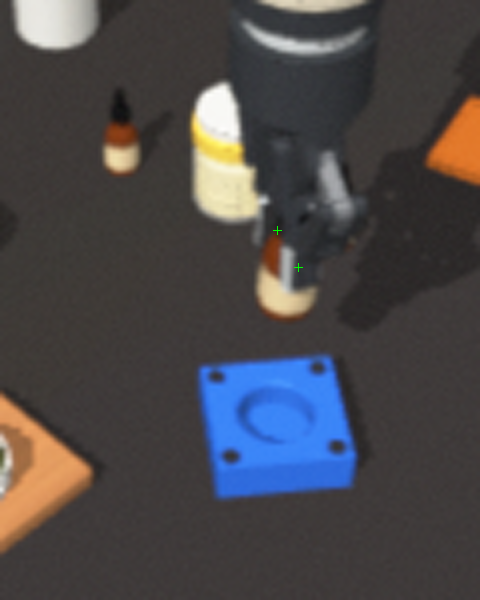

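The bottle is held upright (base at crop 287,308) above the pocket (277,413). I'll check the projected axis against both.

Run:
```python
from h import *
c=lambda q:((q-(280,130)+.5)*4-.5).round(0)
s=status.sense();p=s["ee_pos"]
for z in(.121,.028):print(z,c(proj("scene",(p[0],p[1],z))))
u=np.array([277,413]);u=(u+.5)/4-.5+(280,130);print(back("scene",u,.028))
u=np.array([287,307]);u=(u+.5)/4-.5+(280,130);print(back("scene",u,.121))
```

```text
0.121 [283. 305.]
0.028 [276. 409.]
[0.50125067 0.01700239 0.028     ]
[0.50057436 0.01489971 0.121     ]
```

The axis projects within 2 mm of the pocket centre. Lowering.

>>> {"fn": "move_arm", "kwargs": {
  "series": [
    {"ax":0,"ay":0,"az":0,"x":0,"y":-0.001,"z":0.02,"hand":1},
    {"ax":0,"ay":0,"az":0,"x":0,"y":0,"z":0.025,"hand":1},
    {"ax":0,"ay":0,"az":0,"x":0,"y":0,"z":0.025,"hand":1},
    {"ax":0,"ay":0,"az":0,"x":0,"y":0,"z":0.02,"hand":1},
    {"ax":0,"ay":0,"az":0,"x":0,"y":0,"z":0.01,"hand":1},
    {"ax":0,"ay":0,"az":0,"x":0,"y":0,"z":0.006,"hand":1},
    {"ax":0,"ay":0,"az":0,"x":0,"y":0,"z":0,"hand":1}
  ]
}}

```text
time: 6.35
ee_pos: [0.502, 0.0156, 0.2205]
tool_rot: [[0.707, 0.707, -0.001], [0.707, -0.707, 0.0], [-0.0, -0.0, -1.0]]
force: [-0.7, 0.7, -0.9]
grip_width: 0.0296
grip_force: 59.2
```

>>> {"fn": "move_arm", "kwargs": {
  "series": [
    {"ax":0,"ay":0,"az":0,"x":0,"y":0,"z":0.002,"hand":1},
    {"ax":0,"ay":0,"az":0,"x":0,"y":0,"z":0.002,"hand":1},
    {"ax":0,"ay":0,"az":0,"x":0,"y":0,"z":0,"hand":1}
  ]
}}

```text
time: 6.65
ee_pos: [0.5021, 0.016, 0.2171]
tool_rot: [[0.706, 0.708, 0.001], [0.708, -0.706, -0.0], [0.0, 0.001, -1.0]]
force: [0.4, 0.3, -0.0]
grip_width: 0.0299
grip_force: 59.2
```

>>> {"fn": "move_arm", "kwargs": {
  "series": [
    {"ax":0,"ay":0,"az":0,"x":0,"y":0,"z":0.0015,"hand":1},
    {"ax":0,"ay":0,"az":0,"x":0,"y":0,"z":0,"hand":1}
  ]
}}

```text
time: 6.85
ee_pos: [0.5019, 0.016, 0.2152]
tool_rot: [[0.706, 0.708, 0.0], [0.708, -0.706, -0.0], [-0.0, 0.0, -1.0]]
force: [-0.4, 0.0, -0.1]
grip_width: 0.0294
grip_force: 59.2
```

>>> {"fn": "move_arm", "kwargs": {
  "series": [
    {"ax":0,"ay":0,"az":0,"x":0,"y":0,"z":0.0015,"hand":1},
    {"ax":0,"ay":0,"az":0,"x":0,"y":0,"z":0,"hand":1}
  ]
}}

```text
time: 7.05
ee_pos: [0.5019, 0.016, 0.2135]
tool_rot: [[0.706, 0.708, -0.0], [0.708, -0.706, -0.0], [-0.0, -0.0, -1.0]]
force: [0.4, -0.1, -0.5]
grip_width: 0.0297
grip_force: 59.2
```

>>> {"fn": "move_arm", "kwargs": {
  "series": [
    {"ax":0,"ay":0,"az":0,"x":0,"y":0,"z":0.001,"hand":1},
    {"ax":0,"ay":0,"az":0,"x":0,"y":0,"z":0,"hand":1}
  ]
}}

```text
time: 7.25
ee_pos: [0.502, 0.016, 0.2133]
tool_rot: [[0.706, 0.708, 0.0], [0.708, -0.706, 0.0], [0.0, 0.0, -1.0]]
force: [-2.0, 0.2, 5.7]
grip_width: 0.0298
grip_force: 59.7
```

>>> {"fn": "move_arm", "kwargs": {
  "series": [
    {"ax":0,"ay":0,"az":0,"x":0,"y":0,"z":0.001,"hand":1},
    {"ax":0,"ay":0,"az":0,"x":0,"y":0,"z":0,"hand":1}
  ]
}}

```text
time: 7.45
ee_pos: [0.5022, 0.0161, 0.2132]
tool_rot: [[0.706, 0.708, 0.001], [0.708, -0.706, 0.0], [0.001, 0.001, -1.0]]
force: [-4.3, 1.1, 13.8]
grip_width: 0.0294
grip_force: 60.4
```

>>> {"fn": "move_arm", "kwargs": {
  "series": [
    {"ax":0,"ay":0,"az":0,"x":0,"y":0,"z":0.001,"hand":1},
    {"ax":0,"ay":0,"az":0,"x":0,"y":0,"z":0,"hand":1}
  ]
}}

```text
time: 7.65
ee_pos: [0.5024, 0.0161, 0.2131]
tool_rot: [[0.706, 0.708, 0.002], [0.708, -0.706, 0.0], [0.001, 0.001, -1.0]]
force: [-8.0, 2.3, 21.5]
grip_width: 0.0295
grip_force: 61.0
```

The bottle touched down at 0.2133, matching the expected pocket floor. I'll back off the preload and release.

>>> {"fn": "move_arm", "kwargs": {
  "series": [
    {"ax":0,"ay":0,"az":0,"x":0,"y":0,"z":-0.0028,"hand":1},
    {"ax":0,"ay":0,"az":0,"x":0,"y":0,"z":0,"hand":0.6},
    {"ax":0,"ay":0,"az":0,"x":0,"y":0,"z":0,"hand":0.5},
    {"ax":0,"ay":0,"az":0,"x":0,"y":0,"z":0,"hand":0.4},
    {"ax":0,"ay":0,"az":0,"x":0,"y":0,"z":0,"hand":0.2},
    {"ax":0,"ay":0,"az":0,"x":0,"y":0,"z":0,"hand":0},
    {"ax":0,"ay":0,"az":0,"x":0,"y":0,"z":0,"hand":0}
  ]
}}

```text
time: 8.35
ee_pos: [0.5019, 0.016, 0.2134]
tool_rot: [[0.706, 0.708, -0.0], [0.708, -0.706, -0.0], [-0.0, -0.0, -1.0]]
force: [-0.3, -0.3, 0.2]
grip_width: 0.0851
grip_force: 0.0
```

>>> {"fn": "move_arm", "kwargs": {
  "series": [
    {"ax":0,"ay":0,"az":0,"x":0,"y":0,"z":-0.01,"hand":0},
    {"ax":0,"ay":0,"az":0,"x":0,"y":0,"z":-0.03,"hand":0},
    {"ax":0,"ay":0,"az":0,"x":0,"y":0,"z":-0.04,"hand":0},
    {"ax":0,"ay":0,"az":0,"x":0,"y":0,"z":-0.04,"hand":0},
    {"ax":0,"ay":0,"az":0,"x":0,"y":0,"z":-0.02,"hand":0},
    {"ax":0,"ay":0,"az":0,"x":0.02,"y":0,"z":0,"hand":0},
    {"ax":0,"ay":0,"az":0,"x":0.045,"y":0,"z":0,"hand":0},
    {"ax":0,"ay":0,"az":0,"x":0.045,"y":0,"z":0,"hand":0},
    {"ax":0,"ay":0,"az":0,"x":0.045,"y":0,"z":0,"hand":0},
    {"ax":0,"ay":0,"az":0,"x":0.03,"y":0,"z":0,"hand":0}
  ]
}}

```text
time: 9.35
ee_pos: [0.6339, 0.149, 0.3539]
tool_rot: [[0.706, 0.709, 0.001], [0.709, -0.706, 0.0], [0.001, 0.0, -1.0]]
force: [0.7, -0.9, -0.3]
grip_width: 0.0853
grip_force: 0.0
```

>>> {"fn": "move_arm", "kwargs": {
  "series": [
    {"ax":0,"ay":0,"az":0,"x":0.01,"y":0.01,"z":0.03,"hand":0},
    {"ax":0,"ay":0,"az":0,"x":0,"y":0,"z":0,"hand":0}
  ]
}}

```text
time: 9.55
ee_pos: [0.6469, 0.1475, 0.3197]
tool_rot: [[0.706, 0.709, -0.005], [0.709, -0.706, -0.0], [-0.004, -0.003, -1.0]]
force: [-1.0, 0.1, -1.7]
grip_width: 0.0854
grip_force: 0.0
```

Run:
```python
from look import *
d((.6505,.1432,.23))
look("g5",[("scene",(220,150,380,290))],5,.160,(.0425,))
```

```text
t 9.55 p [0.6469 0.1475 0.3197] yaw 45.11 tilt [-0.004 -0.003 -1.   ] F [-1.   0.1 -1.7] w 0.0854 gf 0.0 j6 136.5
tool shift [-0.0002  0.0059  0.0897]
```

View pics/g5.png

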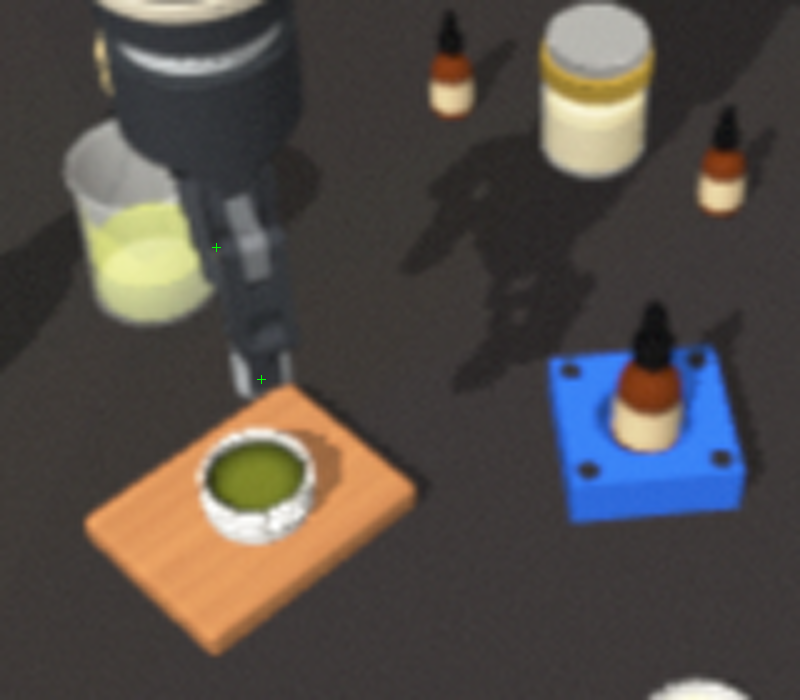

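The dropper stands in the pocket (crop 650,400), the plain lid is on the jar (597,40), and the tin rim centre is at crop 257,477, consistent with the earlier fix. I'll descend over the tin with the fingers at about 68 mm and feel for the board to calibrate tip length.

>>> {"fn": "move_arm", "kwargs": {
  "series": [
    {"ax":0,"ay":0,"az":0,"x":-0.0005,"y":0.005,"z":0.02,"hand":0.2},
    {"ax":0,"ay":0,"az":0,"x":0,"y":0,"z":0.03,"hand":0.2},
    {"ax":0,"ay":0,"az":0,"x":0,"y":0,"z":0.025,"hand":0.2},
    {"ax":0,"ay":0,"az":0,"x":0,"y":0,"z":0.015,"hand":0.2},
    {"ax":0,"ay":0,"az":0,"x":0,"y":0,"z":0.01,"hand":0.2},
    {"ax":0,"ay":0,"az":0,"x":0,"y":0,"z":0,"hand":0.2}
  ]
}}

```text
time: 10.2
ee_pos: [0.6496, 0.1429, 0.2233]
tool_rot: [[0.706, 0.708, -0.001], [0.708, -0.706, -0.0], [-0.001, -0.001, -1.0]]
force: [-0.5, -0.2, 0.1]
grip_width: 0.0683
grip_force: 0.0
```

>>> {"fn": "move_arm", "kwargs": {
  "series": [
    {"ax":0,"ay":0,"az":0,"x":0,"y":0,"z":0.01,"hand":0.2},
    {"ax":0,"ay":0,"az":0,"x":0,"y":0,"z":0.005,"hand":0.2},
    {"ax":0,"ay":0,"az":0,"x":0,"y":0,"z":0,"hand":0.2}
  ]
}}

```text
time: 10.5
ee_pos: [0.6498, 0.1431, 0.208]
tool_rot: [[0.706, 0.708, -0.001], [0.708, -0.706, -0.0], [-0.001, -0.0, -1.0]]
force: [-0.3, 0.3, -0.8]
grip_width: 0.0682
grip_force: 0.0
```

>>> {"fn": "move_arm", "kwargs": {
  "series": [
    {"ax":0,"ay":0,"az":0,"x":0,"y":0,"z":0.01,"hand":0.2},
    {"ax":0,"ay":0,"az":0,"x":0,"y":0,"z":0.004,"hand":0.2},
    {"ax":0,"ay":0,"az":0,"x":0,"y":0,"z":0,"hand":0.2}
  ]
}}

```text
time: 10.8
ee_pos: [0.6495, 0.143, 0.1933]
tool_rot: [[0.706, 0.708, -0.002], [0.708, -0.706, -0.0], [-0.001, -0.001, -1.0]]
force: [-0.4, 0.2, -0.1]
grip_width: 0.0685
grip_force: 0.0
```

>>> {"fn": "move_arm", "kwargs": {
  "series": [
    {"ax":0,"ay":0,"az":0,"x":0,"y":0,"z":0.002,"hand":0.2},
    {"ax":0,"ay":0,"az":0,"x":0,"y":0,"z":0,"hand":0.2}
  ]
}}

```text
time: 11.0
ee_pos: [0.6499, 0.143, 0.1924]
tool_rot: [[0.706, 0.708, -0.0], [0.708, -0.706, -0.0], [-0.0, 0.0, -1.0]]
force: [0.4, 0.4, 0.2]
grip_width: 0.0682
grip_force: 0.0
```

>>> {"fn": "move_arm", "kwargs": {
  "series": [
    {"ax":0,"ay":0,"az":0,"x":0,"y":0,"z":0.002,"hand":0.2},
    {"ax":0,"ay":0,"az":0,"x":0,"y":0,"z":0,"hand":0.2}
  ]
}}

```text
time: 11.2
ee_pos: [0.6499, 0.143, 0.1903]
tool_rot: [[0.706, 0.708, -0.0], [0.708, -0.706, -0.0], [-0.0, 0.0, -1.0]]
force: [-0.7, 0.9, -0.2]
grip_width: 0.0682
grip_force: 0.0
```

>>> {"fn": "move_arm", "kwargs": {
  "series": [
    {"ax":0,"ay":0,"az":0,"x":0,"y":0,"z":0.002,"hand":0.2},
    {"ax":0,"ay":0,"az":0,"x":0,"y":0,"z":0,"hand":0.2}
  ]
}}

```text
time: 11.4
ee_pos: [0.6498, 0.143, 0.1882]
tool_rot: [[0.706, 0.708, -0.0], [0.708, -0.706, -0.0], [-0.0, -0.0, -1.0]]
force: [-0.3, 0.7, -0.5]
grip_width: 0.0681
grip_force: 0.0
```

>>> {"fn": "move_arm", "kwargs": {
  "series": [
    {"ax":0,"ay":0,"az":0,"x":0,"y":0,"z":0.0015,"hand":0.2},
    {"ax":0,"ay":0,"az":0,"x":0,"y":0,"z":0,"hand":0.2}
  ]
}}

```text
time: 11.6
ee_pos: [0.6498, 0.143, 0.1867]
tool_rot: [[0.706, 0.708, -0.0], [0.708, -0.706, -0.0], [-0.0, -0.0, -1.0]]
force: [-0.0, -0.1, -0.6]
grip_width: 0.0687
grip_force: 0.0
```

>>> {"fn": "move_arm", "kwargs": {
  "series": [
    {"ax":0,"ay":0,"az":0,"x":0,"y":0,"z":0.0015,"hand":0.2},
    {"ax":0,"ay":0,"az":0,"x":0,"y":0,"z":0,"hand":0.2}
  ]
}}

```text
time: 11.8
ee_pos: [0.6499, 0.143, 0.1853]
tool_rot: [[0.706, 0.708, -0.0], [0.708, -0.706, -0.0], [-0.0, -0.0, -1.0]]
force: [0.1, 0.3, 0.7]
grip_width: 0.0683
grip_force: 0.0
```

>>> {"fn": "move_arm", "kwargs": {
  "series": [
    {"ax":0,"ay":0,"az":0,"x":0,"y":0,"z":0.0015,"hand":0.2},
    {"ax":0,"ay":0,"az":0,"x":0,"y":0,"z":0,"hand":0.2}
  ]
}}

```text
time: 12.0
ee_pos: [0.65, 0.1431, 0.1843]
tool_rot: [[0.706, 0.708, 0.0], [0.708, -0.706, -0.0], [0.0, 0.0, -1.0]]
force: [-0.8, -0.2, 3.5]
grip_width: 0.0683
grip_force: 1.5
```

Board felt at TCP 0.1845, so the tips stand 166.5 mm ahead at 68 mm opening. I'll raise so the tips grip at 10 mm above the tin's underside, then close.

>>> {"fn": "move_arm", "kwargs": {
  "series": [
    {"ax":0,"ay":0,"az":0,"x":0,"y":0,"z":-0.013,"hand":0.2},
    {"ax":0,"ay":0,"az":0,"x":0,"y":0,"z":0,"hand":0.26},
    {"ax":0,"ay":0,"az":0,"x":0,"y":0,"z":0,"hand":0.3},
    {"ax":0,"ay":0,"az":0,"x":0,"y":0,"z":0,"hand":0.34},
    {"ax":0,"ay":0,"az":0,"x":0,"y":0,"z":0,"hand":0.38},
    {"ax":0,"ay":0,"az":0,"x":0,"y":0,"z":0,"hand":0.45},
    {"ax":0,"ay":0,"az":0,"x":0,"y":0,"z":0,"hand":1},
    {"ax":0,"ay":0,"az":0,"x":0,"y":0,"z":0,"hand":1},
    {"ax":0,"ay":0,"az":0,"x":0,"y":0,"z":0,"hand":1},
    {"ax":0,"ay":0,"az":0,"x":0,"y":0,"z":0,"hand":1}
  ]
}}

```text
time: 13.0
ee_pos: [0.65, 0.1431, 0.1972]
tool_rot: [[0.706, 0.708, 0.0], [0.708, -0.706, -0.0], [0.0, 0.0, -1.0]]
force: [-0.1, 0.9, 4.7]
grip_width: 0.05
grip_force: 62.6
```

Grip is good. I'll lift to 0.31 and carry it to the tray.

>>> {"fn": "move_arm", "kwargs": {
  "series": [
    {"ax":0,"ay":0,"az":0,"x":0,"y":0,"z":-0.005,"hand":1},
    {"ax":0,"ay":0,"az":0,"x":0,"y":0,"z":-0.02,"hand":1},
    {"ax":0,"ay":0,"az":0,"x":0,"y":0,"z":-0.03,"hand":1},
    {"ax":0,"ay":0,"az":0,"x":0,"y":0,"z":-0.035,"hand":1},
    {"ax":0,"ay":0,"az":0,"x":-0.01,"y":0.004,"z":-0.023,"hand":1},
    {"ax":0,"ay":0,"az":0,"x":-0.025,"y":0.011,"z":0,"hand":1},
    {"ax":0,"ay":0,"az":0,"x":-0.04,"y":0.017,"z":0,"hand":1},
    {"ax":0,"ay":0,"az":0,"x":-0.04,"y":0.017,"z":0,"hand":1},
    {"ax":0,"ay":0,"az":0,"x":-0.04,"y":0.017,"z":0,"hand":1},
    {"ax":0,"ay":0,"az":0,"x":-0.04,"y":0.017,"z":0,"hand":1}
  ]
}}

```text
time: 14.0
ee_pos: [0.5699, -0.0549, 0.3097]
tool_rot: [[0.706, 0.708, -0.001], [0.708, -0.706, 0.0], [-0.0, -0.0, -1.0]]
force: [-0.2, -0.1, -0.2]
grip_width: 0.0497
grip_force: 62.3
```

>>> {"fn": "move_arm", "kwargs": {
  "series": [
    {"ax":0,"ay":0,"az":0,"x":-0.04,"y":0.017,"z":0,"hand":1},
    {"ax":0,"ay":0,"az":0,"x":-0.04,"y":0.017,"z":0,"hand":1},
    {"ax":0,"ay":0,"az":0,"x":-0.04,"y":0.017,"z":0,"hand":1},
    {"ax":0,"ay":0,"az":0,"x":-0.04,"y":0.017,"z":0,"hand":1},
    {"ax":0,"ay":0,"az":0,"x":-0.04,"y":0.017,"z":0,"hand":1},
    {"ax":0,"ay":0,"az":0,"x":-0.034,"y":0.0145,"z":0,"hand":1},
    {"ax":0,"ay":0,"az":0,"x":-0.02,"y":0.009,"z":0,"hand":1},
    {"ax":0,"ay":0,"az":0,"x":-0.008,"y":0.003,"z":0,"hand":1},
    {"ax":0,"ay":0,"az":0,"x":0,"y":0,"z":0,"hand":1}
  ]
}}

```text
time: 14.9
ee_pos: [0.4643, -0.3184, 0.3097]
tool_rot: [[0.707, 0.707, -0.001], [0.707, -0.707, 0.0], [-0.0, -0.001, -1.0]]
force: [0.1, 0.2, -0.0]
grip_width: 0.0498
grip_force: 62.3
```

Run:
```python
from look import *
d((.463,-.319,.1832))
look("g6",[("scene",(330,90,460,210))],5,.160,(.027,))
```

```text
t 14.9 p [ 0.4643 -0.3184  0.3097] yaw 44.97 tilt [-0.    -0.001 -1.   ] F [ 0.1  0.2 -0. ] w 0.0498 gf 62.3 j6 87.3
tool shift [-0.0014 -0.0004  0.1265]
```

View pics/g6.png

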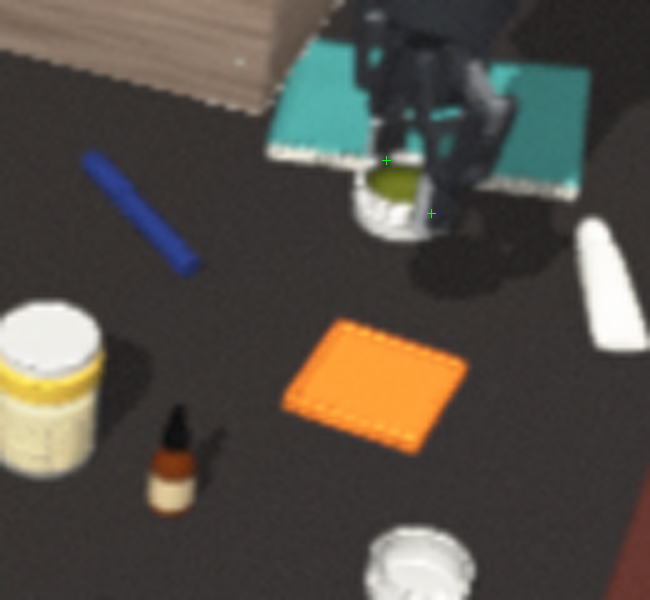

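The tin is held level (rim near crop 403,187), with the tray centred at about (376,385). I'll check the projections.

Run:
```python
from h import *
c=lambda q:((q-(330,90)+.5)*5-.5).round(0)
p=status.sense()["ee_pos"]
for z in(.1545,.1305,.01):print(z,c(proj("scene",(p[0],p[1],z))))
# tray model corners fit, yaw from top image
for ctr in((.463,-.319),(.464,-.322),(.4615,-.315)):
    a=np.radians(-6);R=np.array([[np.cos(a),-np.sin(a)],[np.sin(a),np.cos(a)]])
    print(ctr,[[c(proj("scene",np.r_[np.array(ctr)+R@np.array(v)*.042,z])).tolist() for v in((1,1),(1,-1),(-1,-1),(-1,1))] for z in(.01,)],[proj("top",np.r_[np.array(ctr)+R@np.array(v)*.042,.01]).round(1).tolist() for v in((1,1),(1,-1),(-1,-1),(-1,1))])
print([((np.array(t)+.5)/3-.5+(190,115)).round(1).tolist() for t in((657,341),(738,346),(735,425),(655,419))])
```

```text
0.1545 [408. 179.]
0.1305 [401. 215.]
0.01 [371. 380.]
(0.463, -0.319) [[[281.0, 393.0], [340.0, 320.0], [467.0, 365.0], [412.0, 443.0]]] [[408.6, 227.9], [434.5, 230.5], [433.1, 256.6], [406.9, 253.9]]
(0.464, -0.322) [[[281.0, 390.0], [340.0, 316.0], [467.0, 362.0], [411.0, 439.0]]] [[409.5, 227.6], [435.5, 230.2], [434.1, 256.2], [407.9, 253.6]]
(0.4615, -0.315) [[[281.0, 398.0], [340.0, 324.0], [467.0, 370.0], [412.0, 447.0]]] [[407.4, 228.4], [433.3, 231.0], [431.9, 257.0], [405.7, 254.4]]
[[408.7, 228.3], [435.7, 230.0], [434.7, 256.3], [408.0, 254.3]]
```

The tray centre is about (0.463, -0.320). Lowering.

>>> {"fn": "move_arm", "kwargs": {
  "series": [
    {"ax":0,"ay":0,"az":0,"x":-0.002,"y":0,"z":0.02,"hand":1},
    {"ax":0,"ay":0,"az":0,"x":0,"y":0,"z":0.03,"hand":1},
    {"ax":0,"ay":0,"az":0,"x":0,"y":0,"z":0.03,"hand":1},
    {"ax":0,"ay":0,"az":0,"x":0,"y":0,"z":0.025,"hand":1},
    {"ax":0,"ay":0,"az":0,"x":0,"y":0,"z":0.012,"hand":1},
    {"ax":0,"ay":0,"az":0,"x":0,"y":0,"z":0.006,"hand":1},
    {"ax":0,"ay":0,"az":0,"x":0,"y":0,"z":0,"hand":1}
  ]
}}

```text
time: 15.65
ee_pos: [0.4637, -0.3187, 0.1871]
tool_rot: [[0.706, 0.708, -0.0], [0.708, -0.706, 0.0], [0.0, -0.0, -1.0]]
force: [0.0, -0.2, -0.2]
grip_width: 0.05
grip_force: 62.3
```

>>> {"fn": "move_arm", "kwargs": {
  "series": [
    {"ax":0,"ay":0,"az":0,"x":0,"y":0,"z":0.0015,"hand":1},
    {"ax":0,"ay":0,"az":0,"x":0,"y":0,"z":0,"hand":1}
  ]
}}

```text
time: 15.85
ee_pos: [0.4638, -0.3196, 0.1867]
tool_rot: [[0.706, 0.708, 0.001], [0.708, -0.706, -0.001], [-0.0, 0.002, -1.0]]
force: [0.9, 0.3, -0.4]
grip_width: 0.05
grip_force: 62.3
```

>>> {"fn": "move_arm", "kwargs": {
  "series": [
    {"ax":0,"ay":0,"az":0,"x":0,"y":0,"z":0.001,"hand":1},
    {"ax":0,"ay":0,"az":0,"x":0,"y":0,"z":0,"hand":1}
  ]
}}

```text
time: 16.05
ee_pos: [0.4635, -0.3194, 0.1849]
tool_rot: [[0.706, 0.708, 0.0], [0.708, -0.706, -0.001], [-0.0, 0.001, -1.0]]
force: [0.3, 0.6, -1.2]
grip_width: 0.0499
grip_force: 62.3
```

>>> {"fn": "move_arm", "kwargs": {
  "series": [
    {"ax":0,"ay":0,"az":0,"x":0,"y":0,"z":0.001,"hand":1},
    {"ax":0,"ay":0,"az":0,"x":0,"y":0,"z":0,"hand":1}
  ]
}}

```text
time: 16.25
ee_pos: [0.4634, -0.3192, 0.1834]
tool_rot: [[0.706, 0.708, -0.0], [0.708, -0.706, -0.0], [-0.0, -0.0, -1.0]]
force: [0.3, -0.4, -1.7]
grip_width: 0.05
grip_force: 62.3
```

>>> {"fn": "move_arm", "kwargs": {
  "series": [
    {"ax":0,"ay":0,"az":0,"x":0,"y":0,"z":0.001,"hand":1},
    {"ax":0,"ay":0,"az":0,"x":0,"y":0,"z":0,"hand":1}
  ]
}}

```text
time: 16.45
ee_pos: [0.4634, -0.3193, 0.1832]
tool_rot: [[0.706, 0.708, 0.0], [0.708, -0.706, -0.0], [-0.0, 0.0, -1.0]]
force: [-2.2, 2.3, 5.5]
grip_width: 0.0498
grip_force: 62.9
```

>>> {"fn": "move_arm", "kwargs": {
  "series": [
    {"ax":0,"ay":0,"az":0,"x":0,"y":0,"z":0.0005,"hand":1},
    {"ax":0,"ay":0,"az":0,"x":0,"y":0,"z":0,"hand":1}
  ]
}}

```text
time: 16.65
ee_pos: [0.4635, -0.3193, 0.1831]
tool_rot: [[0.706, 0.708, 0.0], [0.708, -0.706, -0.0], [-0.0, 0.0, -1.0]]
force: [-3.3, 3.5, 11.8]
grip_width: 0.0501
grip_force: 63.4
```

Contact came at exactly the predicted height. I'll release, rise and look.

>>> {"fn": "move_arm", "kwargs": {
  "series": [
    {"ax":0,"ay":0,"az":0,"x":0,"y":0,"z":-0.0012,"hand":1},
    {"ax":0,"ay":0,"az":0,"x":0,"y":0,"z":0,"hand":0.36},
    {"ax":0,"ay":0,"az":0,"x":0,"y":0,"z":0,"hand":0.3},
    {"ax":0,"ay":0,"az":0,"x":0,"y":0,"z":0,"hand":0.2},
    {"ax":0,"ay":0,"az":0,"x":0,"y":0,"z":0,"hand":0.2},
    {"ax":0,"ay":0,"az":0,"x":0,"y":0,"z":-0.01,"hand":0.2},
    {"ax":0,"ay":0,"az":0,"x":0,"y":0,"z":-0.03,"hand":0.2},
    {"ax":0,"ay":0,"az":0,"x":0,"y":0,"z":-0.04,"hand":0.2},
    {"ax":0,"ay":0,"az":0,"x":0,"y":0,"z":-0.04,"hand":0.2},
    {"ax":0,"ay":0,"az":0,"x":0,"y":0,"z":-0.01,"hand":0.2}
  ]
}}

```text
time: 17.65
ee_pos: [0.4642, -0.3201, 0.3192]
tool_rot: [[0.706, 0.708, 0.005], [0.708, -0.706, -0.006], [-0.0, 0.007, -1.0]]
force: [-0.0, -0.2, 0.5]
grip_width: 0.0684
grip_force: 0.0
```

Run:
```python
from h import *
st()
a=optics.grab_frame("top");b=optics.grab_frame("scene");cv2.imwrite("pics/t7.png",a);cv2.imwrite("pics/s7.png",b)
A=cv2.resize(a[150:270,340:450],None,fx=4.5,fy=4.5,interpolation=2)[:, :360]
B=cv2.resize(b[130:240,310:430],None,fx=4.5,fy=4.5,interpolation=2)[:, :]
h=540
cv2.imwrite("pics/g7.png",np.hstack([A[:495,:255],B[:495]]))
```

```text
t 17.65 p [ 0.4642 -0.3201  0.3192] yaw 45.07 tilt [-0.     0.007 -1.   ] F [-0.  -0.2  0.5] w 0.0684 gf 0.0 j6 87.1
```

View pics/g7.png

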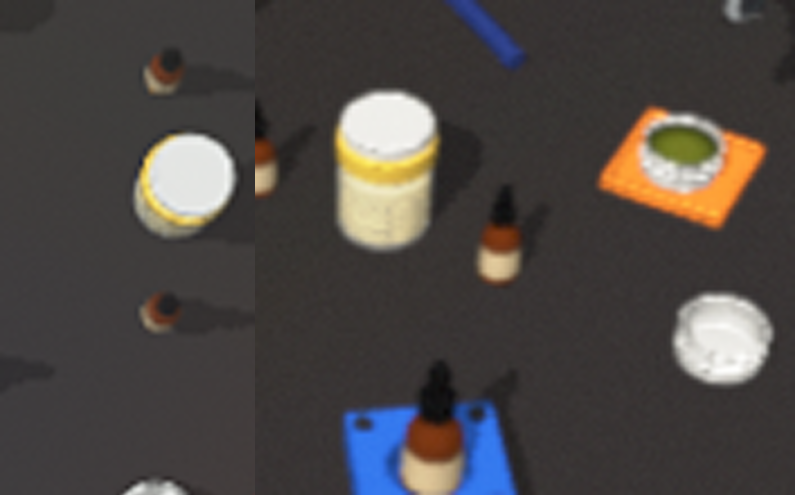

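The tin sits flat inside the tray (scene crop 682,150), and the lid is clear on the jar (top crop 192,174; scene crop 388,122). I'll fit ellipses for the lid, jar and tin numerically.

Run:
```python
from h import *
for n,f,b in(("top","t7",(365,175,395,205)),("scene","s7",(325,145,360,175))):
    im=cv2.resize(cv2.imread(f"pics/{f}.png")[b[1]:b[3],b[0]:b[2]],None,fx=8,fy=8,interpolation=2)
    hs=cv2.cvtColor(im,cv2.COLOR_BGR2HSV)
    m=cv2.inRange(hs,(0,0,150),(180,45,255));c=max(cv2.findContours(m,0,1)[0],key=cv2.contourArea)
    e=cv2.fitEllipse(cv2.convexHull(c));mn=cv2.minAreaRect(c)
    u=(np.array(e[0])+.5)/8-.5+b[:2];print(n,"lid px",u.round(2),np.array(e[1])/8,back(n,u,.081).round(4))
    a=np.linspace(0,6.283,80);x=back(n,u,.082)
    q=np.array([proj(n,(x[0]+.029*np.cos(i),x[1]+.029*np.sin(i),.082)) for i in a],np.float32);print(" model axes",np.round(cv2.fitEllipse(q)[1],2))
b=(440,145,475,170)
im0=cv2.imread("pics/s7.png");b=(440-30,145,480,180)
im=cv2.resize(im0[b[1]:b[3],b[0]-30:b[2]],None,fx=8,fy=8,interpolation=2);b=(b[0]-30,b[1])
hs=cv2.cvtColor(im,cv2.COLOR_BGR2HSV);m=cv2.inRange(hs,(25,100,20),(50,255,200));c=max(cv2.findContours(m,0,1)[0],key=cv2.contourArea)
e=cv2.fitEllipse(c);u=(np.array(e[0])+.5)/8-.5+b;print("balm px",u,np.array(e[1])/8,[back("scene",u,z).round(4)[:2] for z in(.02,.024,.028)])
m=cv2.inRange(hs,(5,150,120),(20,255,255));print("tray",[(np.array(v)/8+b).round(1).tolist() for v in cv2.boxPoints(cv2.minAreaRect(cv2.findNonZero(m)))])
for yy in(.2,):
  p=np.array([.4634,-.3193]);print("grip centre proj",[proj("scene",np.r_[p,z]).round(2).tolist() for z in(.02,.024,.028)])
# jar gold
b=(325,145,360,195);im=cv2.resize(im0[b[1]:b[3],b[0]:b[2]],None,fx=8,fy=8,interpolation=2);hs=cv2.cvtColor(im,cv2.COLOR_BGR2HSV)
m=cv2.inRange(hs,(15,140,120),(35,255,255));x,y,w,h=cv2.boundingRect(max(cv2.findContours(m,0,1)[0],key=cv2.contourArea));print("gold cols",x/8+b[0],(x+w)/8+b[0])
```

```text
top lid px [382.25 188.61] [18.319767   18.68286705] [ 0.6246 -0.1895  0.081 ]
 model axes [18.1 18.7]
scene lid px [339.02 157.36] [15.13567829 20.89070511] [ 0.6221 -0.1852  0.081 ]
 model axes [12.93 20.62]
balm px [404.66562462 161.76849556] [ 7.41861963 13.96769142] [array([ 0.4655, -0.3234]), array([ 0.4645, -0.3185]), array([ 0.4635, -0.3135])]
tray [[385.6, 171.9], [392.8, 151.1], [424.2, 162.0], [416.9, 182.8]]
grip centre proj [[404.92, 162.75], [405.11, 161.72], [405.3, 160.68]]
gold cols 327.75 350.75
```

Run:
```python
from h import *
for p in((.6243,-.1893),(.6236,-.19),(.625,-.1886)):print(p,proj("scene",(*p,.082)).round(2),proj("top",(*p,.082)).round(2))
d((.6243,-.1893,.31))
```

```text
(0.6243, -0.1893) [338.92 156.04] [382.24 188.64]
(0.6236, -0.19) [339.24 155.97] [382.47 188.86]
(0.625, -0.1886) [338.59 156.11] [382.   188.42]
t 17.75 p [ 0.4639 -0.3198  0.316 ] yaw 45.06 tilt [-0.     0.004 -1.   ] F [ 0.4 -0.4 -0.6] w 0.0685 gf 0.0 j6 87.1
tool shift [0.2057 0.0213 0.006 ]
```

Both cameras agree on the lid at (0.6243, -0.1893). I'll move over it and descend to TCP 0.243, putting the tips about 2 mm above the gold lid.

>>> {"fn": "move_arm", "kwargs": {
  "series": [
    {"ax":0,"ay":0,"az":0,"x":0.02,"y":0.002,"z":0,"hand":0.18},
    {"ax":0,"ay":0,"az":0,"x":0.04,"y":0.004,"z":0,"hand":0.18},
    {"ax":0,"ay":0,"az":0,"x":0.04,"y":0.004,"z":0,"hand":0.18},
    {"ax":0,"ay":0,"az":0,"x":0.04,"y":0.004,"z":0,"hand":0.18},
    {"ax":0,"ay":0,"az":0,"x":0.04,"y":0.004,"z":0,"hand":0.18},
    {"ax":0,"ay":0,"az":0,"x":0.02,"y":0.002,"z":0,"hand":0.18},
    {"ax":0,"ay":0,"az":0,"x":0.006,"y":0.001,"z":0.02,"hand":0.18},
    {"ax":0,"ay":0,"az":0,"x":0,"y":0,"z":0.02,"hand":0.18},
    {"ax":0,"ay":0,"az":0,"x":0,"y":0,"z":0.01,"hand":0.18},
    {"ax":0,"ay":0,"az":0,"x":0,"y":0,"z":0,"hand":0.18}
  ]
}}

```text
time: 18.75
ee_pos: [0.6227, -0.1878, 0.2601]
tool_rot: [[0.706, 0.708, -0.004], [0.708, -0.706, 0.002], [-0.001, -0.005, -1.0]]
force: [-0.1, 0.9, -0.3]
grip_width: 0.07
grip_force: 0.0
```

Run:
```python
from look import *
d((.6243,-.1893,.243))
look("g8",[("scene",(290,90,390,200))],5,.166,(.034,))
```

```text
t 18.75 p [ 0.6227 -0.1878  0.2601] yaw 45.06 tilt [-0.001 -0.005 -1.   ] F [-0.1  0.9 -0.3] w 0.07 gf 0.0 j6 106.7
tool shift [0.0001 0.0022 0.0171]
```

View pics/g8.png

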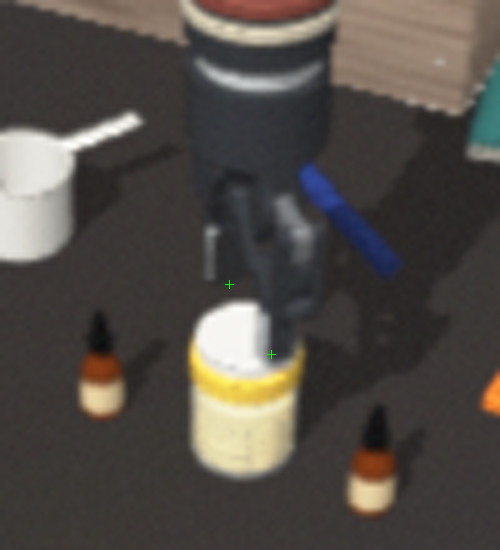

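The fingers straddle the lid with the midline on its centre (crop 250 against 247). Going down the rest of the way and checking.

>>> {"fn": "move_arm", "kwargs": {
  "series": [
    {"ax":0,"ay":0,"az":0,"x":0,"y":0.0005,"z":0.007,"hand":0.18},
    {"ax":0,"ay":0,"az":0,"x":0,"y":0,"z":0.004,"hand":0.18},
    {"ax":0,"ay":0,"az":0,"x":0,"y":0,"z":0,"hand":0.18},
    {"ax":0,"ay":0,"az":0,"x":0,"y":0,"z":0,"hand":0.18}
  ]
}}

```text
time: 19.2
ee_pos: [0.6241, -0.1887, 0.2524]
tool_rot: [[0.706, 0.708, 0.0], [0.708, -0.706, -0.0], [0.0, 0.0, -1.0]]
force: [0.4, -0.5, -0.1]
grip_width: 0.0698
grip_force: 0.0
```

Run:
```python
from h import *
d((.6243,-.1893,.243))
```

```text
t 19.2 p [ 0.6241 -0.1887  0.2524] yaw 45.05 tilt [ 0.  0. -1.] F [ 0.4 -0.5 -0.1] w 0.0698 gf 0.0 j6 106.7
tool shift [-0.0003  0.0005  0.0094]
```

>>> {"fn": "move_arm", "kwargs": {
  "series": [
    {"ax":0,"ay":0,"az":0,"x":0,"y":0,"z":0.006,"hand":0.18},
    {"ax":0,"ay":0,"az":0,"x":0,"y":0,"z":0.0035,"hand":0.18},
    {"ax":0,"ay":0,"az":0,"x":0,"y":0,"z":0,"hand":0.18},
    {"ax":0,"ay":0,"az":0,"x":0,"y":0,"z":0,"hand":0.22},
    {"ax":0,"ay":0,"az":0,"x":0,"y":0,"z":0,"hand":0.25},
    {"ax":0,"ay":0,"az":0,"x":0,"y":0,"z":0,"hand":0.27},
    {"ax":0,"ay":0,"az":0,"x":0,"y":0,"z":0,"hand":0.29}
  ]
}}

```text
time: 19.9
ee_pos: [0.6242, -0.1886, 0.2428]
tool_rot: [[0.706, 0.708, 0.0], [0.708, -0.706, -0.0], [-0.0, 0.0, -1.0]]
force: [0.4, 0.1, -0.4]
grip_width: 0.0606
grip_force: 0.0
```

>>> {"fn": "move_arm", "kwargs": {
  "series": [
    {"ax":0,"ay":0,"az":0,"x":0,"y":0,"z":0,"hand":0.31},
    {"ax":0,"ay":0,"az":0,"x":0,"y":0,"z":0,"hand":0.33},
    {"ax":0,"ay":0,"az":0,"x":0,"y":0,"z":0,"hand":0.36},
    {"ax":0,"ay":0,"az":0,"x":0,"y":0,"z":0,"hand":0.5},
    {"ax":0,"ay":0,"az":0,"x":0,"y":0,"z":0,"hand":1},
    {"ax":0,"ay":0,"az":0,"x":0,"y":0,"z":0,"hand":1},
    {"ax":0,"ay":0,"az":0,"x":0,"y":0,"z":0,"hand":1}
  ]
}}

```text
time: 20.6
ee_pos: [0.6244, -0.1887, 0.2436]
tool_rot: [[0.706, 0.708, 0.001], [0.708, -0.706, -0.001], [0.0, 0.001, -1.0]]
force: [-1.7, 0.1, 6.2]
grip_width: 0.0539
grip_force: 62.2
```

Lid gripped (54 mm reading, as expected). Lifting and carrying to the tray.

>>> {"fn": "move_arm", "kwargs": {
  "series": [
    {"ax":0,"ay":0,"az":0,"x":0,"y":0,"z":-0.003,"hand":1},
    {"ax":0,"ay":0,"az":0,"x":0,"y":0,"z":-0.01,"hand":1},
    {"ax":0,"ay":0,"az":0,"x":0,"y":0,"z":-0.02,"hand":1},
    {"ax":0,"ay":0,"az":0,"x":-0.01,"y":-0.001,"z":-0.005,"hand":1},
    {"ax":0,"ay":0,"az":0,"x":-0.03,"y":-0.003,"z":0,"hand":1},
    {"ax":0,"ay":0,"az":0,"x":-0.04,"y":-0.005,"z":0,"hand":1},
    {"ax":0,"ay":0,"az":0,"x":-0.04,"y":-0.005,"z":0,"hand":1},
    {"ax":0,"ay":0,"az":0,"x":-0.04,"y":-0.004,"z":0,"hand":1},
    {"ax":0,"ay":0,"az":0,"x":-0.03,"y":-0.003,"z":0,"hand":1},
    {"ax":0,"ay":0,"az":0,"x":-0.012,"y":0,"z":0,"hand":1}
  ]
}}

```text
time: 21.6
ee_pos: [0.4643, -0.3184, 0.2807]
tool_rot: [[0.708, 0.706, -0.0], [0.706, -0.708, -0.0], [-0.001, 0.0, -1.0]]
force: [0.8, 0.6, 0.4]
grip_width: 0.0542
grip_force: 62.8
```

>>> {"fn": "move_arm", "kwargs": {
  "series": [
    {"ax":0,"ay":0,"az":0,"x":0,"y":0,"z":0.02,"hand":1},
    {"ax":0,"ay":0,"az":0,"x":0,"y":0,"z":0.02,"hand":1},
    {"ax":0,"ay":0,"az":0,"x":0,"y":0,"z":0.01,"hand":1},
    {"ax":0,"ay":0,"az":0,"x":0,"y":0,"z":0,"hand":1},
    {"ax":0,"ay":0,"az":0,"x":0,"y":0,"z":0,"hand":1}
  ]
}}

```text
time: 22.1
ee_pos: [0.4668, -0.3167, 0.2312]
tool_rot: [[0.706, 0.708, 0.0], [0.708, -0.706, -0.0], [-0.0, 0.0, -1.0]]
force: [-0.3, -0.5, 0.6]
grip_width: 0.0538
grip_force: 62.8
```

Run:
```python
from look import *
v=d((.4647,-.318,.1996))
im=optics.grab_frame("scene");cv2.imwrite("pics/s9.png",im)
c=lambda q:((q-(360,110)+.5)*6-.5)
I=cv2.resize(im[110:200,360:460],None,fx=6,fy=6,interpolation=2)
p=status.sense()["ee_pos"]
for q in((proj("scene",(p[0],p[1],p[2]-.1616))),proj("scene",(.4647,-.318,.028))): cv2.drawMarker(I,tuple(np.int32(c(q).round())),(255,0,255),0,9,1)
cv2.imwrite("pics/g9.png",I)
```

```text
t 22.1 p [ 0.4668 -0.3167  0.2312] yaw 45.09 tilt [-0.  0. -1.] F [-0.3 -0.5  0.6] w 0.0538 gf 62.8 j6 87.5
tool shift [-0.0024 -0.0006  0.0316]
```

View pics/g9.png

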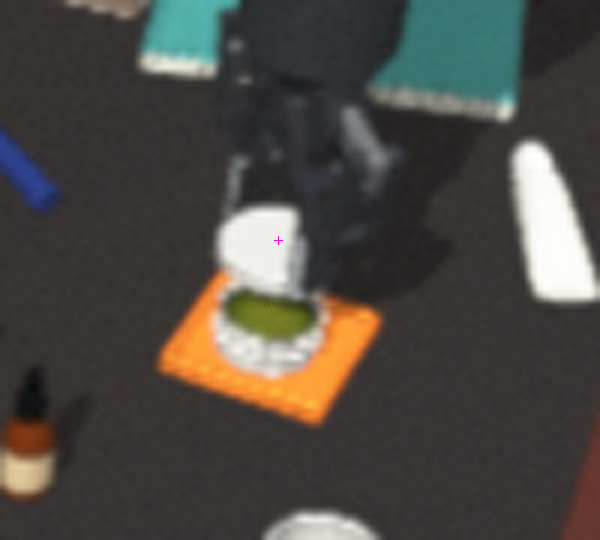

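The lid is level above the tin. I'll measure the lid's left edge and the tin's edges at sub-pixel level to centre it.

Run:
```python
from h import *
from scipy.ndimage import map_coordinates
im=cv2.imread("pics/s9.png").astype(float).mean(2)
def edge(v,u0,u1,rise):
    u=np.linspace(u0,u1,200);g=map_coordinates(im,[np.full(200,v),u],order=1);m=(g.max()+g.min())/2
    i=np.where((g>m) if rise else (g<m))[0][0];return u[i]
L=[(v,edge(v,390,402,True).round(2)) for v in(148,149,150,151,152)];print("lid left",L)
p=np.array(status.sense()["ee_pos"]);a=np.linspace(0,6.283,400)
def model(x,y,z,r): return np.array([proj("scene",(x+r*np.cos(i),y+r*np.sin(i),z)) for i in a])
for dx in(-.001,0,.001,.002,.003):
    q=np.vstack([model(p[0]+dx*.707,p[1]+dx*.707,p[2]-z,.029) for z in(.1616,.1716)]);print("lid model left",dx,q[:,0].min().round(2),q[q[:,0].argmin(),1].round(1))
print("tin L/R",[(v,edge(v,388,400,True).round(2),(lambda u:u)(0)) for v in(164,166,167)])
hs=cv2.cvtColor(cv2.imread("pics/s9.png"),cv2.COLOR_BGR2HSV)
b=(380,145);im8=cv2.resize(hs[145:180,380:430],None,fx=8,fy=8,interpolation=1)
m=cv2.inRange(im8,(25,100,20),(50,255,200));x,y,w,h=cv2.boundingRect(max(cv2.findContours(m,0,1)[0],key=cv2.contourArea));print("balm cols",x/8+380-.44,(x+w)/8+380-.44)
m=cv2.inRange(im8,(0,0,110),(180,70,255));m[:150]=0
x,y,w,h=cv2.boundingRect(max(cv2.findContours(m,0,1)[0],key=cv2.contourArea));print("tin body cols",x/8+380-.44,(x+w)/8+380-.44,(x+w/2)/8+380-.44)
q=model(.4647,-.318,.016,.027);print("tin model at target z.016",q[:,0].min(),q[:,0].max())
```

```text
lid left [(148, np.float64(396.15)), (149, np.float64(395.97)), (150, np.float64(395.85)), (151, np.float64(395.91)), (152, np.float64(396.03))]
lid model left -0.001 395.79 151.5
lid model left 0 395.48 151.5
lid model left 0.001 395.18 151.6Traceback (most recent call last):
  File "<stdin>", line 11, in <module>
  File "<stdin>", line 9, in model
  File "h.py", line 9, in proj
    p=P(n);x=np.array(p["R"])@np.array(X)+p["t"];return np.array([p["fx"]*x[0]/x[2]+p["cx"],p["fy"]*x[1]/x[2]+p["cy"]])
  File "h.py", line 3, in P
    def P(n): return optics.camera_params(n)
                     ~~~~~~~~~~~~~~~~~~~~^^^
ValueError: time passes only in moves, steps and waits
```

```bash
sed -i 's/^def P(n).*/import functools\n@functools.lru_cache(None)\ndef P(n): return optics.camera_params(n)/' h.py
python3 - <<'E'
from h import *
hs=cv2.cvtColor(cv2.imread("pics/s9.png"),cv2.COLOR_BGR2HSV);a=np.linspace(0,6.283,200)
def model(x,y,z,r): return np.array([proj("scene",(x+r*np.cos(i),y+r*np.sin(i),z)) for i in a])
im8=cv2.resize(hs[145:180,380:430],None,fx=8,fy=8,interpolation=1)
def cols(m):
    x,y,w,h=cv2.boundingRect(max(cv2.findContours(m,0,1)[0],key=cv2.contourArea));return np.array([x,x+w,x+w/2])/8+380-.44
print("balm cols",cols(cv2.inRange(im8,(25,100,20),(50,255,200))))
m=cv2.inRange(im8,(0,0,100),(180,80,255));m[:150]=0;m[:,330:]=0
print("tin cols",cols(m))
for dx in(-.002,0,.002):
    q=model(.4634+dx*.707,-.3193+dx*.707,.018,.027);print("tin model",dx,q[:,0].min().round(2),q[:,0].max().round(2))
E
```

```text
balm cols [397.435 411.685 404.56 ]
tin cols [395.185  413.31   404.2475]
tin model -0.002 396.37 414.52
tin model 0 395.77 413.92
tin model 0.002 395.17 413.32
```

The tin is about +1.7 mm and the lid about -1 mm along tool x from the TCP, so the target is (0.4652, -0.3175). Lowering to contact.

>>> {"fn": "move_arm", "kwargs": {
  "series": [
    {"ax":0,"ay":0,"az":0,"x":-0.0017,"y":-0.0006,"z":0.01,"hand":1},
    {"ax":0,"ay":0,"az":0,"x":0,"y":0,"z":0.01,"hand":1},
    {"ax":0,"ay":0,"az":0,"x":0,"y":0,"z":0.008,"hand":1},
    {"ax":0,"ay":0,"az":0,"x":0,"y":0,"z":0.0015,"hand":1},
    {"ax":0,"ay":0,"az":0,"x":0,"y":0,"z":0,"hand":1},
    {"ax":0,"ay":0,"az":0,"x":0,"y":0,"z":0,"hand":1}
  ]
}}

```text
time: 22.75
ee_pos: [0.465, -0.3176, 0.2014]
tool_rot: [[0.706, 0.708, 0.0], [0.708, -0.706, -0.0], [-0.0, 0.0, -1.0]]
force: [0.5, -0.4, 0.8]
grip_width: 0.0538
grip_force: 62.8
```

>>> {"fn": "move_arm", "kwargs": {
  "series": [
    {"ax":0,"ay":0,"az":0,"x":0,"y":0,"z":0.001,"hand":1},
    {"ax":0,"ay":0,"az":0,"x":0,"y":0,"z":0,"hand":1}
  ]
}}

```text
time: 22.95
ee_pos: [0.465, -0.3176, 0.2003]
tool_rot: [[0.706, 0.708, 0.0], [0.708, -0.706, -0.0], [-0.0, 0.0, -1.0]]
force: [-0.5, 0.8, 0.1]
grip_width: 0.0543
grip_force: 62.8
```

>>> {"fn": "move_arm", "kwargs": {
  "series": [
    {"ax":0,"ay":0,"az":0,"x":0,"y":0,"z":0.0008,"hand":1},
    {"ax":0,"ay":0,"az":0,"x":0,"y":0,"z":0,"hand":1}
  ]
}}

```text
time: 23.15
ee_pos: [0.465, -0.3176, 0.1997]
tool_rot: [[0.706, 0.708, 0.0], [0.708, -0.706, -0.0], [-0.0, 0.0, -1.0]]
force: [0.0, 0.1, 0.5]
grip_width: 0.054
grip_force: 62.9
```

>>> {"fn": "move_arm", "kwargs": {
  "series": [
    {"ax":0,"ay":0,"az":0,"x":0,"y":0,"z":0.0006,"hand":1},
    {"ax":0,"ay":0,"az":0,"x":0,"y":0,"z":0,"hand":1}
  ]
}}

```text
time: 23.35
ee_pos: [0.4651, -0.3177, 0.1996]
tool_rot: [[0.706, 0.708, 0.0], [0.708, -0.706, -0.001], [-0.0, 0.001, -1.0]]
force: [-1.0, 1.2, 5.9]
grip_width: 0.0541
grip_force: 63.6
```

>>> {"fn": "move_arm", "kwargs": {
  "series": [
    {"ax":0,"ay":0,"az":0,"x":0,"y":0,"z":0.0006,"hand":1},
    {"ax":0,"ay":0,"az":0,"x":0,"y":0,"z":0,"hand":1}
  ]
}}

```text
time: 23.55
ee_pos: [0.4651, -0.3176, 0.1995]
tool_rot: [[0.706, 0.708, 0.0], [0.708, -0.706, -0.001], [-0.0, 0.001, -1.0]]
force: [-3.7, 3.6, 11.9]
grip_width: 0.0538
grip_force: 64.3
```

Contact at 0.1996 as predicted. Easing off, releasing and rising.

>>> {"fn": "move_arm", "kwargs": {
  "series": [
    {"ax":0,"ay":0,"az":0,"x":0,"y":0,"z":-0.001,"hand":1},
    {"ax":0,"ay":0,"az":0,"x":0,"y":0,"z":0,"hand":0.34},
    {"ax":0,"ay":0,"az":0,"x":0,"y":0,"z":0,"hand":0.3},
    {"ax":0,"ay":0,"az":0,"x":0,"y":0,"z":0,"hand":0.2},
    {"ax":0,"ay":0,"az":0,"x":0,"y":0,"z":0,"hand":0.15},
    {"ax":0,"ay":0,"az":0,"x":0,"y":0,"z":-0.01,"hand":0.15},
    {"ax":0,"ay":0,"az":0,"x":0,"y":0,"z":-0.03,"hand":0.1},
    {"ax":0,"ay":0,"az":0,"x":0,"y":0,"z":-0.04,"hand":0},
    {"ax":0,"ay":0,"az":0,"x":0,"y":0,"z":-0.03,"hand":0},
    {"ax":0,"ay":0,"az":0,"x":0,"y":0,"z":0,"hand":0}
  ]
}}

```text
time: 24.55
ee_pos: [0.4659, -0.3186, 0.3151]
tool_rot: [[0.706, 0.708, 0.005], [0.708, -0.706, -0.006], [-0.0, 0.008, -1.0]]
force: [0.2, -0.2, 0.4]
grip_width: 0.0851
grip_force: 0.0
```

Run:
```python
from h import *
d((.622,-.188,.31))
im=optics.grab_frame("scene");cv2.imwrite("pics/s10.png",im);im2=optics.grab_frame("top");cv2.imwrite("pics/t10.png",im2)
a=np.linspace(0,6.283,200)
def model(x,y,z,r): return np.array([proj("scene",(x+r*np.cos(i),y+r*np.sin(i),z)) for i in a])
hs=cv2.cvtColor(im,cv2.COLOR_BGR2HSV);im8=cv2.resize(hs[145:185,380:430],None,fx=8,fy=8,interpolation=1)
m=cv2.inRange(im8,(0,0,110),(180,70,255));x,y,w,h=cv2.boundingRect(max(cv2.findContours(m,0,1)[0],key=cv2.contourArea));print("lid+tin box",np.array([x,x+w,x+w/2])/8+380-.44,np.array([y,y+h])/8+145-.44)
for p,z,r in(((.4651,-.3177),.038,.029),((.4651,-.3177),.004,.027)):
    q=model(*p,z,r);print(q.min(0).round(2),q.max(0).round(2))
# jar: gold + wax in scene
b=(322,140,358,195);j=cv2.resize(im[b[1]:b[3],b[0]:b[2]],None,fx=8,fy=8,interpolation=1);h8=cv2.cvtColor(j,cv2.COLOR_BGR2HSV)
m=cv2.inRange(h8,(10,30,110),(40,255,255));x,y,w,h=cv2.boundingRect(max(cv2.findContours(m,0,1)[0],key=cv2.contourArea));print("jar box",np.array([x,x+w,x+w/2])/8+b[0]-.44,np.array([y,y+h])/8+b[1]-.44)
for p in((.6243,-.189),(.622,-.186)):
    for z,r in((.072,.0315),(.056,.0315),(0,.03)):
        q=model(*p,z,r);print(p,z,q.min(0).round(2),q.max(0).round(2))
I=cv2.resize(im[110:200,310:440],None,fx=6,fy=6,interpolation=2);cv2.imwrite("pics/g10.png",I)
```

```text
t 24.55 p [ 0.4659 -0.3186  0.3151] yaw 45.06 tilt [-0.     0.008 -1.   ] F [ 0.2 -0.2  0.4] w 0.0851 gf 0.0 j6 87.3
tool shift [0.2027 0.0182 0.0052]
lid+tin box [395.435 415.935 405.685] [151.81 172.31]
[395.23 152.18] [414.96 164.45]
[394.48 161.34] [412.48 172.81]
jar box [327.185 350.685 338.935] [151.935 184.81 ]
(0.6243, -0.189) 0.072 [327.69 152.02] [349.86 165.99]
(0.6243, -0.189) 0.056 [327.63 156.36] [349.59 170.37]
(0.6243, -0.189) 0 [327.92 171.26] [348.16 184.68]
(0.622, -0.186) 0.072 [327.96 152.81] [350.19 166.85]
(0.622, -0.186) 0.056 [327.9  157.15] [349.91 171.22]
(0.622, -0.186) 0 [328.19 172.06] [348.47 185.54]
```

View pics/g10.png

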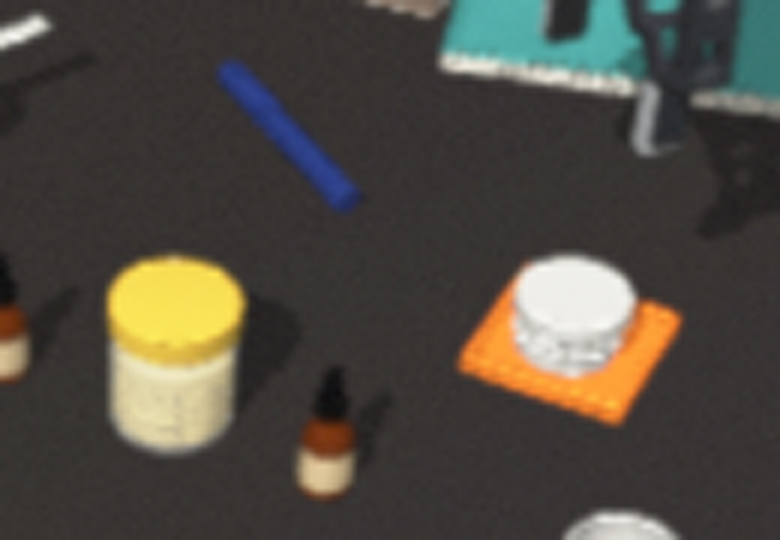

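The lid lies flat and centred on the tin (crop 573,300), and the jar stands alone (crop 175,350), its fit agreeing with (0.6243, -0.189). My picture count is now 15, one over the limit of 14, so the rest is numeric only. Next, the jar.

>>> {"fn": "move_arm", "kwargs": {
  "series": [
    {"ax":0,"ay":0,"az":0,"x":0.02,"y":0.002,"z":0,"hand":0},
    {"ax":0,"ay":0,"az":0,"x":0.04,"y":0.004,"z":0,"hand":0},
    {"ax":0,"ay":0,"az":0,"x":0.04,"y":0.004,"z":0,"hand":0},
    {"ax":0,"ay":0,"az":0,"x":0.04,"y":0.004,"z":0,"hand":0},
    {"ax":0,"ay":0,"az":0,"x":0.04,"y":0.004,"z":0,"hand":0},
    {"ax":0,"ay":0,"az":0,"x":0.02,"y":0.002,"z":0,"hand":0},
    {"ax":0,"ay":0,"az":0,"x":0.004,"y":0.0005,"z":0,"hand":0},
    {"ax":0,"ay":0,"az":0,"x":0,"y":0,"z":0.03,"hand":0},
    {"ax":0,"ay":0,"az":0,"x":0,"y":0,"z":0,"hand":0},
    {"ax":0,"ay":0,"az":0,"x":0,"y":0,"z":0,"hand":0}
  ]
}}

```text
time: 25.65
ee_pos: [0.6226, -0.1879, 0.2782]
tool_rot: [[0.707, 0.707, -0.003], [0.707, -0.707, 0.001], [-0.001, -0.003, -1.0]]
force: [0.2, 0.7, 0.4]
grip_width: 0.0858
grip_force: 0.0
```

Run:
```python
from h import *
d((.6243,-.189,.215))
```

```text
t 25.65 p [ 0.6226 -0.1879  0.2782] yaw 45.02 tilt [-0.001 -0.003 -1.   ] F [0.2 0.7 0.4] w 0.0858 gf 0.0 j6 106.7
tool shift [0.0005 0.0022 0.0632]
```

>>> {"fn": "move_arm", "kwargs": {
  "series": [
    {"ax":0,"ay":0,"az":0,"x":0.0005,"y":0.001,"z":0.015,"hand":0},
    {"ax":0,"ay":0,"az":0,"x":0,"y":0,"z":0.02,"hand":0},
    {"ax":0,"ay":0,"az":0,"x":0,"y":0,"z":0.018,"hand":0},
    {"ax":0,"ay":0,"az":0,"x":0,"y":0,"z":0.008,"hand":0},
    {"ax":0,"ay":0,"az":0,"x":0,"y":0,"z":0,"hand":0},
    {"ax":0,"ay":0,"az":0,"x":0,"y":0,"z":0,"hand":0}
  ]
}}

```text
time: 26.25
ee_pos: [0.6248, -0.1883, 0.2191]
tool_rot: [[0.706, 0.708, 0.001], [0.708, -0.706, -0.001], [0.0, 0.001, -1.0]]
force: [1.1, 0.2, 0.6]
grip_width: 0.0853
grip_force: 0.0
```

>>> {"fn": "move_arm", "kwargs": {
  "series": [
    {"ax":0,"ay":0,"az":0,"x":0,"y":0,"z":0,"hand":0.1},
    {"ax":0,"ay":0,"az":0,"x":0,"y":0,"z":0,"hand":0.17},
    {"ax":0,"ay":0,"az":0,"x":0,"y":0,"z":0,"hand":0.2},
    {"ax":0,"ay":0,"az":0,"x":0,"y":0,"z":0,"hand":0.23},
    {"ax":0,"ay":0,"az":0,"x":0,"y":0,"z":0,"hand":0.26},
    {"ax":0,"ay":0,"az":0,"x":0,"y":0,"z":0,"hand":0.29},
    {"ax":0,"ay":0,"az":0,"x":0,"y":0,"z":0,"hand":0.35},
    {"ax":0,"ay":0,"az":0,"x":0,"y":0,"z":0,"hand":1},
    {"ax":0,"ay":0,"az":0,"x":0,"y":0,"z":0,"hand":1},
    {"ax":0,"ay":0,"az":0,"x":0,"y":0,"z":0,"hand":1}
  ]
}}

```text
time: 27.25
ee_pos: [0.6247, -0.1879, 0.2188]
tool_rot: [[0.706, 0.708, 0.0], [0.708, -0.706, -0.0], [0.0, 0.0, -1.0]]
force: [-2.0, 1.3, 6.0]
grip_width: 0.0614
grip_force: 63.8
```

Jar gripped. I'll lift it well over the bottle's height, turn a little for wrist range, and carry.

>>> {"fn": "move_arm", "kwargs": {
  "series": [
    {"ax":0,"ay":0,"az":0,"x":0,"y":0,"z":-0.004,"hand":1},
    {"ax":0,"ay":0,"az":0,"x":0,"y":0,"z":-0.02,"hand":1},
    {"ax":0,"ay":0,"az":0,"x":0,"y":0,"z":-0.035,"hand":1},
    {"ax":0,"ay":0,"az":0,"x":0,"y":0,"z":-0.04,"hand":1},
    {"ax":0,"ay":0,"az":-5,"x":0,"y":0,"z":-0.035,"hand":1},
    {"ax":0,"ay":0,"az":-5,"x":0,"y":0,"z":-0.02,"hand":1},
    {"ax":0,"ay":0,"az":-5,"x":0,"y":0,"z":0,"hand":1},
    {"ax":0,"ay":0,"az":-5,"x":0,"y":0,"z":0,"hand":1},
    {"ax":0,"ay":0,"az":0,"x":0,"y":0,"z":0,"hand":1}
  ]
}}

```text
time: 28.15
ee_pos: [0.6246, -0.188, 0.372]
tool_rot: [[0.421, 0.907, -0.0], [0.907, -0.421, -0.0], [-0.0, -0.0, -1.0]]
force: [-0.7, -0.3, -2.7]
grip_width: 0.0613
grip_force: 65.4
```

Run:
```python
from h import *
d((.450,.345,.37))
im=optics.grab_frame("top")
h=cv2.cvtColor(im,cv2.COLOR_BGR2HSV);print("lid+tin tray check later")
```

```text
t 28.15 p [ 0.6246 -0.188   0.372 ] yaw 65.13 tilt [-0. -0. -1.] F [-0.7 -0.3 -2.7] w 0.0613 gf 65.4 j6 86.7
tool shift [ 0.4102 -0.3826  0.002 ]
lid+tin tray check later
```

>>> {"fn": "move_arm", "kwargs": {
  "series": [
    {"ax":0,"ay":0,"az":0,"x":0.012,"y":-0.011,"z":0,"hand":1},
    {"ax":0,"ay":0,"az":0,"x":0.022,"y":-0.02,"z":0,"hand":1},
    {"ax":0,"ay":0,"az":0,"x":0.028,"y":-0.026,"z":0,"hand":1},
    {"ax":0,"ay":0,"az":0,"x":0.028,"y":-0.026,"z":0,"hand":1},
    {"ax":0,"ay":0,"az":0,"x":0.028,"y":-0.026,"z":0,"hand":1},
    {"ax":0,"ay":0,"az":0,"x":0.028,"y":-0.026,"z":0,"hand":1},
    {"ax":0,"ay":0,"az":0,"x":0.028,"y":-0.026,"z":0,"hand":1},
    {"ax":0,"ay":0,"az":0,"x":0.028,"y":-0.026,"z":0,"hand":1},
    {"ax":0,"ay":0,"az":0,"x":0.028,"y":-0.026,"z":0,"hand":1},
    {"ax":0,"ay":0,"az":0,"x":0.028,"y":-0.026,"z":0,"hand":1}
  ]
}}

```text
time: 29.2
ee_pos: [0.5159, 0.1481, 0.372]
tool_rot: [[0.424, 0.905, -0.0], [0.905, -0.424, -0.0], [-0.0, 0.0, -1.0]]
force: [0.6, 0.2, -2.1]
grip_width: 0.0613
grip_force: 65.6
```

>>> {"fn": "move_arm", "kwargs": {
  "series": [
    {"ax":0,"ay":0,"az":0,"x":0.028,"y":-0.026,"z":0,"hand":1},
    {"ax":0,"ay":0,"az":0,"x":0.028,"y":-0.026,"z":0,"hand":1},
    {"ax":0,"ay":0,"az":0,"x":0.028,"y":-0.026,"z":0,"hand":1},
    {"ax":0,"ay":0,"az":0,"x":0.028,"y":-0.026,"z":0,"hand":1},
    {"ax":0,"ay":0,"az":0,"x":0.02,"y":-0.02,"z":0,"hand":1},
    {"ax":0,"ay":0,"az":0,"x":0.012,"y":-0.012,"z":0,"hand":1},
    {"ax":0,"ay":0,"az":0,"x":0.006,"y":-0.006,"z":0,"hand":1},
    {"ax":0,"ay":0,"az":0,"x":0,"y":0,"z":0,"hand":1}
  ]
}}

```text
time: 30.0
ee_pos: [0.4508, 0.3432, 0.3719]
tool_rot: [[0.422, 0.907, -0.0], [0.907, -0.422, -0.0], [-0.0, -0.0, -1.0]]
force: [0.1, -0.5, -1.4]
grip_width: 0.0611
grip_force: 65.6
```

Run:
```python
from h import *
d((.450,.345,.2248))
```

```text
t 30.0 p [0.4508 0.3432 0.3719] yaw 65.05 tilt [-0. -0. -1.] F [ 0.1 -0.5 -1.4] w 0.0611 gf 65.6 j6 139.0
tool shift [ 0.0014 -0.0015  0.1471]
```

>>> {"fn": "move_arm", "kwargs": {
  "series": [
    {"ax":0,"ay":0,"az":0,"x":0.0014,"y":-0.0015,"z":0.02,"hand":1},
    {"ax":0,"ay":0,"az":0,"x":0,"y":0,"z":0.03,"hand":1},
    {"ax":0,"ay":0,"az":0,"x":0,"y":0,"z":0.035,"hand":1},
    {"ax":0,"ay":0,"az":0,"x":0,"y":0,"z":0.03,"hand":1},
    {"ax":0,"ay":0,"az":0,"x":0,"y":0,"z":0.018,"hand":1},
    {"ax":0,"ay":0,"az":0,"x":0,"y":0,"z":0.01,"hand":1},
    {"ax":0,"ay":0,"az":0,"x":0,"y":0,"z":0,"hand":1},
    {"ax":0,"ay":0,"az":0,"x":0,"y":0,"z":0,"hand":1}
  ]
}}

```text
time: 30.8
ee_pos: [0.451, 0.3443, 0.2302]
tool_rot: [[0.422, 0.906, 0.001], [0.906, -0.422, 0.0], [0.001, 0.001, -1.0]]
force: [0.2, -0.2, -1.4]
grip_width: 0.0613
grip_force: 65.6
```

>>> {"fn": "move_arm", "kwargs": {
  "series": [
    {"ax":0,"ay":0,"az":0,"x":0,"y":0,"z":0.0015,"hand":1},
    {"ax":0,"ay":0,"az":0,"x":0,"y":0,"z":0,"hand":1}
  ]
}}

```text
time: 31.0
ee_pos: [0.4508, 0.3447, 0.2286]
tool_rot: [[0.422, 0.907, 0.001], [0.907, -0.422, 0.001], [0.001, 0.001, -1.0]]
force: [-0.0, -0.2, -1.8]
grip_width: 0.0611
grip_force: 65.6
```

>>> {"fn": "move_arm", "kwargs": {
  "series": [
    {"ax":0,"ay":0,"az":0,"x":0,"y":0,"z":0.001,"hand":1},
    {"ax":0,"ay":0,"az":0,"x":0,"y":0,"z":0,"hand":1}
  ]
}}

```text
time: 31.2
ee_pos: [0.4504, 0.3446, 0.2268]
tool_rot: [[0.422, 0.907, 0.0], [0.907, -0.422, -0.0], [0.0, 0.0, -1.0]]
force: [-0.5, -0.4, -1.3]
grip_width: 0.0612
grip_force: 65.6
```

>>> {"fn": "move_arm", "kwargs": {
  "series": [
    {"ax":0,"ay":0,"az":0,"x":0,"y":0,"z":0.0012,"hand":1},
    {"ax":0,"ay":0,"az":0,"x":0,"y":0,"z":0,"hand":1}
  ]
}}

```text
time: 31.4
ee_pos: [0.4503, 0.3445, 0.2253]
tool_rot: [[0.422, 0.907, -0.0], [0.907, -0.422, -0.0], [-0.0, -0.0, -1.0]]
force: [-0.3, -0.1, -2.7]
grip_width: 0.061
grip_force: 65.6
```

>>> {"fn": "move_arm", "kwargs": {
  "series": [
    {"ax":0,"ay":0,"az":0,"x":0,"y":0,"z":0.0008,"hand":1},
    {"ax":0,"ay":0,"az":0,"x":0,"y":0,"z":0,"hand":1}
  ]
}}

```text
time: 31.6
ee_pos: [0.4504, 0.3446, 0.2248]
tool_rot: [[0.422, 0.907, 0.0], [0.907, -0.422, 0.0], [0.0, 0.0, -1.0]]
force: [-1.1, -0.1, 0.9]
grip_width: 0.0614
grip_force: 65.8
```

>>> {"fn": "move_arm", "kwargs": {
  "series": [
    {"ax":0,"ay":0,"az":0,"x":0,"y":0,"z":0.0007,"hand":1},
    {"ax":0,"ay":0,"az":0,"x":0,"y":0,"z":0,"hand":1}
  ]
}}

```text
time: 31.8
ee_pos: [0.4504, 0.3446, 0.2248]
tool_rot: [[0.421, 0.907, 0.0], [0.907, -0.421, 0.0], [0.0, 0.0, -1.0]]
force: [-2.6, -0.8, 6.4]
grip_width: 0.0613
grip_force: 66.4
```

Touched down at 0.2248 as predicted. Releasing, rising and backing away so the cameras can see.

>>> {"fn": "move_arm", "kwargs": {
  "series": [
    {"ax":0,"ay":0,"az":0,"x":0,"y":0,"z":-0.0006,"hand":1},
    {"ax":0,"ay":0,"az":0,"x":0,"y":0,"z":0,"hand":0.24},
    {"ax":0,"ay":0,"az":0,"x":0,"y":0,"z":0,"hand":0.15},
    {"ax":0,"ay":0,"az":0,"x":0,"y":0,"z":0,"hand":0},
    {"ax":0,"ay":0,"az":0,"x":0,"y":0,"z":0,"hand":0},
    {"ax":0,"ay":0,"az":0,"x":0,"y":0,"z":0,"hand":0},
    {"ax":0,"ay":0,"az":0,"x":0,"y":0,"z":-0.01,"hand":0},
    {"ax":0,"ay":0,"az":0,"x":0,"y":0,"z":-0.03,"hand":0},
    {"ax":0,"ay":0,"az":0,"x":0,"y":0,"z":-0.04,"hand":0},
    {"ax":0,"ay":0,"az":0,"x":0,"y":0,"z":-0.045,"hand":0}
  ]
}}

```text
time: 32.8
ee_pos: [0.4499, 0.3443, 0.3508]
tool_rot: [[0.422, 0.907, -0.001], [0.907, -0.422, -0.001], [-0.001, -0.001, -1.0]]
force: [0.8, -0.2, -0.0]
grip_width: 0.0855
grip_force: 0.0
```

>>> {"fn": "move_arm", "kwargs": {
  "series": [
    {"ax":0,"ay":0,"az":0,"x":0.0,"y":0.0,"z":-0.03,"hand":0},
    {"ax":0,"ay":0,"az":0,"x":0.03,"y":0.03,"z":0,"hand":0},
    {"ax":0,"ay":0,"az":0,"x":0.03,"y":0.03,"z":0,"hand":0},
    {"ax":0,"ay":0,"az":0,"x":0.03,"y":0.03,"z":0,"hand":0},
    {"ax":0,"ay":0,"az":0,"x":0,"y":0,"z":0,"hand":0},
    {"ax":0,"ay":0,"az":0,"x":0,"y":0,"z":0,"hand":0}
  ]
}}

```text
time: 33.4
ee_pos: [0.5706, 0.3882, 0.3783]
tool_rot: [[0.422, 0.907, -0.002], [0.907, -0.422, -0.001], [-0.002, -0.001, -1.0]]
force: [-2.1, -0.8, 1.0]
grip_width: 0.0851
grip_force: 0.0
```

Run:
```python
from h import *
st()
S=optics.grab_frame("scene");T=optics.grab_frame("top");S0=cv2.imread("pics/scene0.png");T0=cv2.imread("pics/top0.png");S10=cv2.imread("pics/s10.png")
def blob(im,b,lo,hi):
    h=cv2.cvtColor(im[b[1]:b[3],b[0]:b[2]],cv2.COLOR_BGR2HSV);m=cv2.inRange(h,lo,hi);c=cv2.findContours(m,0,1)[0]
    if not c:return None
    x,y,w,hh=cv2.boundingRect(max(c,key=cv2.contourArea));return x+b[0],y+b[1],x+w+b[0],y+hh+b[1]
a=np.linspace(0,6.283,100)
def box(n,x,y,L):
    q=np.vstack([[proj(n,(x+r*np.cos(i),y+r*np.sin(i),z)) for i in a] for z,r in L]);return q.min(0).round(1),q.max(0).round(1)
print("gold scene",blob(S,(270,300,345,395),(15,140,120),(35,255,255)),"model",box("scene",.4504,.3446,[(.078,.0315),(.062,.0315)]))
print("gold top",blob(T,(180,200,250,280),(15,140,120),(35,255,255)),"model",box("top",.4504,.3446,[(.078,.0315),(.062,.0315)]))
print("dropper",blob(S,(325,190,375,245),(0,0,0),(180,255,45)),"dark box; model",box("scene",.502,.016,[(.106,.01),(.058,.016)]))
for nm,b in(("empty",(398,190,432,220)),("yellow",(342,282,378,315)),("beaker",(230,170,268,217)),("smallA",(300,148,318,176)),("smallB",(355,168,373,195))):
    D=lambda A:np.abs(S[b[1]:b[3],b[0]:b[2]].astype(int)-A[b[1]:b[3],b[0]:b[2]]).mean().round(1);print(nm,"diff",D(S0))
b=(380,140,430,190);print("tray/lid diff vs s10",np.abs(S[b[1]:b[3],b[0]:b[2]].astype(int)-S10[b[1]:b[3],b[0]:b[2]]).mean().round(1))
b=(320,195,380,260);print("holder diff vs s10",np.abs(S[b[1]:b[3],b[0]:b[2]].astype(int)-S10[b[1]:b[3],b[0]:b[2]]).mean().round(1))
```

```text
t 33.4 p [0.5706 0.3882 0.3783] yaw 65.04 tilt [-0.002 -0.001 -1.   ] F [-2.1 -0.8  1. ] w 0.0851 gf 0.0 j6 138.4
gold scene (289, 328, 323, 364) model (array([288.3, 328.2]), array([322.1, 364.1]))
gold top (199, 236, 220, 256) model (array([198.3, 235.1]), array([220.2, 256.1]))
dropper (325, 190, 375, 245) dark box; model (array([342.8, 207.9]), array([355.9, 229.4]))
empty diff 7.3
yellow diff 7.5
beaker diff 11.0
smallA diff 5.4
smallB diff 13.7
tray/lid diff vs s10 18.9
holder diff vs s10 9.8
```

The jar fits the model to 1 px in both views. The image differences may just be lighting, so I'll check position shifts by template matching.

Run:
```python
from h import *
F={"scene":optics.grab_frame("scene"),"top":optics.grab_frame("top")}
R={k:cv2.imread(f"pics/{k}.png") for k in("scene0","top0","s10","s7","t10")}
def chk(nm,n,ref,b):
    t=R[ref][b[1]:b[3],b[0]:b[2]];s=F[n][b[1]-6:b[3]+6,b[0]-6:b[2]+6];r=cv2.matchTemplate(s,t,cv2.TM_CCOEFF_NORMED);_,v,_,l=cv2.minMaxLoc(r);print(nm,n,"corr",round(v,3),"shift",l[0]-6,l[1]-6)
chk("empty","scene","scene0",(402,194,427,217));chk("empty","top","top0",(362,255,387,277))
chk("yellow","scene","scene0",(345,285,375,312));chk("beaker","scene","scene0",(233,174,264,214));chk("beaker","top","top0",(300,122,330,155))
chk("tin+lid","scene","s10",(390,148,422,178));chk("dropper","scene","s10",(335,200,365,240))
chk("smallA","scene","scene0",(303,150,317,175));chk("smallB","scene","scene0",(357,170,371,193))
```

```text
empty scene corr 0.999 shift 0 0
empty top corr 1.0 shift 0 0
yellow scene corr 0.999 shift 0 0
beaker scene corr 0.987 shift 0 0
beaker top corr 1.0 shift 0 0
tin+lid scene corr 0.976 shift 0 0
dropper scene corr 0.965 shift 0 0
smallA scene corr 0.999 shift 0 0
smallB scene corr 0.963 shift 0 0
```

Nothing has shifted. Handing in.

```bash
python3 -c "
from station import hand_in
print(hand_in())"
```

```text
the job is handed in; nothing more can be done
None
```

The job is done in the order asked and handed in at about 33 s: dropper in the blue holder, green tin in the orange tray with the plain lid on it, wax jar on the cork mat, bystanders not moved; I viewed 15 pictures, one over the limit of 14.

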